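# Change over the module in the test seat

### The arm

A 7-joint arm with a two-finger parallel gripper is mounted at the origin on a cart in front of the work surface, level with it; the furniture and walls round the work are solid. World frame = base frame: x ahead of the robot, y to its left, z up, the work surface at z = 0. Lengths are in m, angles in rad, forces in N, time in s.
With the tool pointing down it reaches from about 0.35 to 0.9 m from the base axis. Payload 19.9 kg.
Tool frame: the origin (TCP) lies at the very end of the fingers, on their centre line; the grasp point (between the pads) lies 19 mm behind it; y points along the fingers, x is the direction in which the jaws open and shut, and the axes are right-handed (so a half turn about y gives the same grasp; the last joint's range is limited). The gripper opens to 85 mm and grips with 20 to 120 N. Pads are 22 mm wide; open, the fingers measure 114 mm over their backs; the gripper's body (76 mm by 85 mm) begins 54 mm behind the grasp point. The pads swing forward as they close: fully open they stand 13 mm farther back than shut.
Start: joints at [1.216, 0.417, -0.01, 1.614, 0.005, 1.111, -0.053], TCP at [0.192, -0.595, 0.231] pointing down, gripper open.
Joint ranges: [-2.81, 2.81], [-0.39, 2.02], [-1.27, 1.25], [0.06, 2.57], [-1.19, 4.33], [0.19, 2], [-2.82, 2.82]. Speed limits (rad/s): [1.89, 1.89, 2.39, 2.39, 3.01, 3.01, 3.01].

### API

Orientations are given as a unit quaternion [x, y, z, w].
In Python, from plant import env gives the robot as it stands. The module is installed in compiled form; this text tells all that it offers.
- The arm moves only by the tool play_rows, never from a script. Its argument "deltas" is a list of rows, each a list of 3 entries, a list of its own where there are three numbers: the shift along the tool's x, y, z in units of 25 mm (1.0 is 25 mm), then the turn, a rotation vector about the tool's x, y, z in units of 8 degrees (1.0 is 8 degrees), then the opening, from 0 (shut) to 1 (fully open). A call has exactly 5 rows; each row shifts and turns the commanded pose from where the row before left it, along the tool's axes as they then stand; what a row does not reach is not made up. A row lasts 1/10 s, in which the tool goes at most 50 mm and 8.59 degrees, less where a joint would pass 70% of its speed; a pose out of reach is approached as far as the arm can. A call is refused whole if a number of a shift passes 1 or a number of a turn 1, either way. A call with a gripper value outside its range is refused whole. The fingers move at their own pace and stop on an object; "squeeze" is the grip in N (left out, the last holds). Time passes only in rows, so rows that do not move let the fingers close, or fill a call up. It gives the time, the measured TCP pose, the force and the opening at its end, in the units of the state.
- env.sense(): the state, without advancing time (a new reading comes with each control period).
- env.grab_frame(name): name is "side" or "top" or "wrist"; returns a dict with "color" (480x640x3 uint8, red, green, blue), "fx", "fy", "cx", "cy" (pixels), "R" (3x3) and "t" (3): a world point X has camera coordinates R X + t. Camera axes: x right, y down, z forward; pixel columns grow to the right and rows downward; lengths in m; the calibration is good to about 2 mm. A picture is of the moment at which its call begins. There is no depth.
- env.job_done(): hands the job in, once; it reports no verdict.
Trained networks look in a picture, given as the dict that the camera call returned (one of the last four; its "shot" number tells which), for a name from the list of things; names that differ only in an ending like _2 or _b are one class to them, and where a whole thing is asked for, a point or a joint stands for the part that bears it (a point fixed in the world has none). Each returns a list of dicts, best first, with "p" (0 to 1); they miss things now and then, are a little off and sometimes report something else, mostly with a low value. They report only what shows in the picture. A call takes as long as a camera call. They do not tell look-alikes from the thing itself.
- env.boxes_of(thing, picture): "uv" ([column, row] in pixels, amid what is visible of it).
The state is a dict: "time": time; "joint_positions": joint angles; "dq": joint speeds; "joint_efforts": joint torques, N m; "tool_pos": TCP position; "tool_rot": TCP orientation; "wrist_force": force on the tool from outside, world axes, zero at the start; "wrist_torque": the same for the moment, N m; "opening": finger opening in m.
Only numpy, scipy, OpenCV 4.12 (cv2) and the standard library are available. Lean on these libraries where they do the work, as an engineer would, in place of code of your own. Each camera call takes 0.05 s, during which the arm holds its last target.

### The job

The finned module in the test seat is done and the pin-fin module, waiting in one of the two black trays, is next: make the two change places, each one flat on its seat or tray floor inside the locating pins or corner lugs. The brass weight has to come off first, and must finally be lowered gently to stand upright in the middle of the pin-fin module, so that it holds the sprung plate of the seat down. The grey mat is free for putting things down on the way; keep the modules and the weight upright and leave the plain-lidded module alone.

Things in the scene. Friction and masses are not known exactly. Their poses are not given: they have to be found in the camera images.
- finned_center (a point): The finned module: power module with a heat sink of eight thin aluminium fins that run lengthwise, 70 x 44 mm, 34 mm tall, 160 g, upright on its black case; same shape turned half round. Flat sides, grip across the 44 mm. This point: its centre, 17 mm above its underside; x along the length, y across, z up. At the start it lies in the test seat, under the brass weight.
- pinfin_center (a point): The pin-fin module: power module with a heat sink of 7 x 5 round upright aluminium pins with level tops (things can stand on them), 70 x 44 mm, 34 mm tall, 160 g, upright on its black case; same shape turned half round. Flat sides, grip across the 44 mm. This point: its centre, 17 mm above its underside; x along the length, y across, z up. At the start it lies in tray_a.
- plain_center (a point): The plain-lidded module: power module with a smooth flat aluminium lid with four screws, 70 x 44 mm, 34 mm tall, 160 g, upright on its black case; same shape turned half round. Flat sides, grip across the 44 mm. This point: its centre, 17 mm above its underside; x along the length, y across, z up. It lies in tray_b and is to be left alone.
- weight_center (a point): Turned brass hold-down weight, round, 58 mm tall, about 500 g: a 40 mm thick cylindrical body with a narrower neck and knob on top. This point is on its axis, half-way up (29 mm above its underside), where the body can be gripped across 40 mm; z up. At the start it stands on the middle of the finned module.
- test_seat: Fixed aluminium base 120 x 96 x 14 mm, black socket block at its +x end. On it a brass sprung plate, top 24 mm above the origin when up (also under a module alone), 20 when pressed by the weight, and 8 steel pins up to 34 mm that bound a pocket 82 x 56 mm (6 mm play); middle 50 mm of the long sides open. Origin: on the bench under the plate's middle; x along the pocket's length.
- plate (a joint): Travel of the test seat's sprung plate in m: 0 = up, 0.004 = fully pressed down. About 3 N starts it down and 5 N holds it fully down.
- tray_a: Fixed black tray 104 x 86 mm. Four L-shaped corner lugs, rising 11 mm above its floor, bound a pocket 82 x 56 mm (6 mm play round a module); the middle 60 mm of each long side is open. Origin: on the bench under the pocket's middle; floor 8 mm above it; x along the pocket's length. At the start it holds the pin-fin module; the finned module is to end here.
- tray_b: Fixed black tray 104 x 86 mm. Four L-shaped corner lugs, rising 11 mm above its floor, bound a pocket 82 x 56 mm (6 mm play round a module); the middle 60 mm of each long side is open. Origin: on the bench under the pocket's middle; floor 8 mm above it; x along the pocket's length. It holds the plain-lidded module.
- mat_pad: Fixed flat grey mat with black edge and a small steel stud in one corner, 144 x 106 mm (long along x), 5 mm thick, empty; things may be put down on it on the way. Origin: on the bench under its middle. Hand tools lower than 20 mm lie on the bench between seat, trays and mat.
Not all that is in view belongs to the job. What is shaped like the part that bears pinfin_center but turquoise is not meant.

How it is judged:
By the outcome, as a careful person would: the job done as asked, in the order asked, and still so for the second after the job is handed in, with the robot touching nothing.
It also fails if it takes over 96 s, if anything falls off the work surface, if the arm or the gripper's body presses on something with over 40 N, if the wrist force passes 120 N, or if a joint passes its speed limit or range.

## Working session

There is one attempt and no reset: what is moved stays moved. The work goes in short steps, Python scripts to look and compute and a tool call to move; the robot and the scene stay as the last step left them, time stands still between calls to the robot, and variables do not carry over. Pictures are saved under pics/ and viewed, and the job is handed in when it is done.

Besides the shell and the picture viewer there is one more tool, called after "Call:" by a JSON object that holds its "name" and its "arguments". play_rows: Moves the arm, as the interface text tells. Its arguments: {"type":"object","properties":{"deltas":{"type":"array","items":{"type":"array"}},"squeeze":{"type":"number"}},"required":["deltas"]}

```bash
mkdir -p pics; cat > h.py <<'E'
import numpy as np, cv2
from scipy.spatial.transform import Rotation as Rn
from plant import env
def save(p,n): cv2.imwrite('pics/'+n+'.png', cv2.cvtColor(p['color'],cv2.COLOR_RGB2BGR))
def ray(p,uv,z):
    R=np.array(p['R']);t=np.array(p['t']);c=-R.T@t
    d=R.T@np.array([(uv[0]-p['cx'])/p['fx'],(uv[1]-p['cy'])/p['fy'],1])
    return c+d*(z-c[2])/d[2]
def proj(p,X):
    q=np.array(p['R'])@np.array(X)+np.array(p['t']);return np.array([p['fx']*q[0]/q[2]+p['cx'],p['fy']*q[1]/q[2]+p['cy']])
def st():
    s=env.sense();r=Rn.from_quat(s['tool_rot'])
    print('t',round(s['time'],2),'pos',np.round(s['tool_pos'],4),'F',np.round(s['wrist_force'],1),'op',round(float(s['opening']),4));print(np.round(r.as_matrix(),3));print('q',np.round(s['joint_positions'],3));return s
E
python3 - <<'E'
from h import *
s=st()
for n in['top','side','wrist']:
    p=env.grab_frame(n);save(p,n+'0');R=np.array(p['R']);print(n,np.round(-R.T@np.array(p['t']),3),p['fx'],np.round(R,2).tolist())
    for th,z in [('finned_center',.041),('pinfin_center',.042),('plain_center',.042),('weight_center',.087),('test_seat',.014),('tray_a',.008),('tray_b',.008),('mat_pad',.005)]:
        for b in env.boxes_of(th,p)[:3]: print(th,np.round(b['uv'],1),round(b['p'],2),np.round(ray(p,b['uv'],z),3))
E
```

```text
t 0.0 pos [ 0.1922 -0.5943  0.2307] F [-0.1  0.1 -0.3] op 0.0857
[[ 0.308 -0.     0.951]
 [-0.951  0.001  0.308]
 [-0.001 -1.    -0.   ]]
q [ 1.217  0.418 -0.01   1.614  0.005  1.111 -0.053]
top [0.432 0.235 0.933] 546.513838760768 [[-0.02, -1.0, 0.0], [-0.98, 0.02, -0.18], [0.18, -0.01, -0.98]]
finned_center [396.6 252.5] 0.89 [0.579 0.091 0.041]
pinfin_center [244.6 251.7] 0.88 [0.584 0.342 0.042]
pinfin_center [318.8 178. ] 0.88 [0.709 0.217 0.042]
plain_center [254.5 343.8] 0.77 [0.434 0.326 0.042]
weight_center [385.2 251.8] 0.72 [0.573 0.116 0.087]
test_seat [375.1 263.4] 0.57 [0.565 0.124 0.014]
tray_a [268.4 253.9] 0.7 [0.586 0.306 0.008]
tray_a [247.1 355. ] 0.64 [0.416 0.342 0.008]
tray_b [268.4 253.9] 0.7 [0.586 0.306 0.008]
tray_b [247.1 355. ] 0.64 [0.416 0.342 0.008]
mat_pad [382.6 337.7] 0.6 [0.44  0.115 0.005]
side [ 0.532 -0.477  0.539] 497.9903782728295 [[1.0, -0.02, 0.02], [0.01, -0.56, -0.83], [0.03, 0.83, -0.56]]
finned_center [342.8 308.6] 0.82 [0.584 0.085 0.041]
finned_center [340.6 279. ] 0.68 [0.585 0.156 0.041]
pinfin_center [413.5 271.9] 0.84 [0.706 0.175 0.042]
pinfin_center [337.4 225.1] 0.64 [0.587 0.319 0.042]
pinfin_center [330.9 325.2] 0.58 [0.565 0.048 0.042]
plain_center [258.5 228. ] 0.93 [0.44  0.307 0.042]
weight_center [341.7 278.3] 0.91 [0.582 0.1   0.087]
tray_a [341.8 245. ] 0.78 [0.596 0.302 0.008]
tray_a [263.9 243.4] 0.56 [0.448 0.306 0.008]
tray_b [341.8 245. ] 0.78 [0.596 0.302 0.008]
tray_b [263.9 243.4] 0.56 [0.448 0.306 0.008]
mat_pad [246.8 314.2] 0.77 [0.436 0.112 0.005]
wrist [ 0.258 -0.573  0.373] 368.6572286258648 [[0.31, -0.95, 0.0], [-0.92, -0.3, 0.27], [-0.26, -0.08, -0.96]]
```

View pics/top0.png

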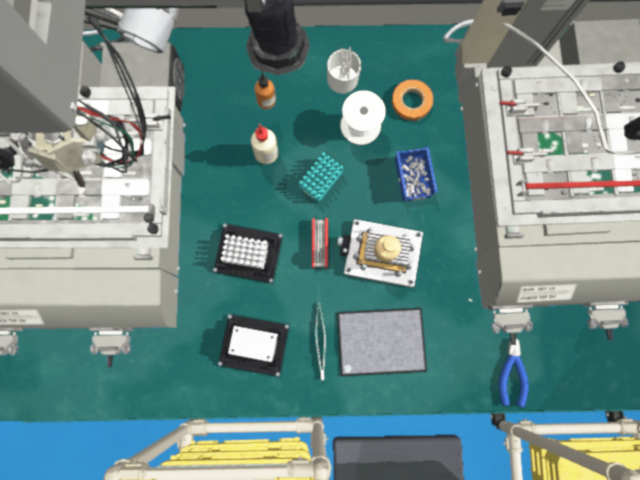

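View pics/side0.png

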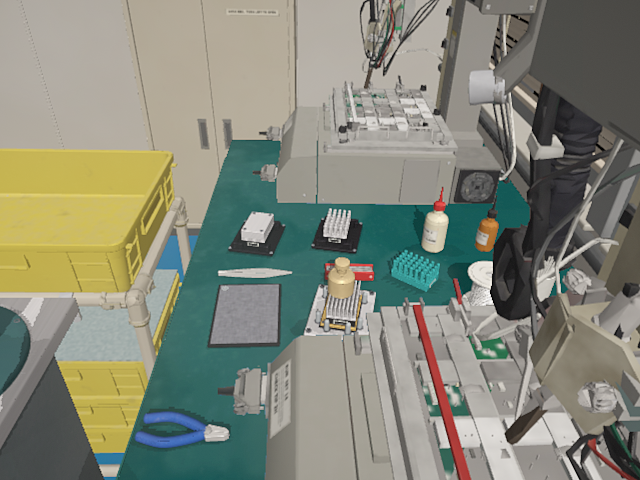

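```bash
python3 - <<'E'
import cv2
a=cv2.imread('pics/top0.png');b=cv2.imread('pics/side0.png')
cv2.imwrite('pics/c1.png',cv2.resize(a[210:310,330:440],None,fx=6,fy=6,interpolation=cv2.INTER_CUBIC))
cv2.imwrite('pics/c2.png',cv2.resize(a[215:290,205:295],None,fx=8,fy=8,interpolation=cv2.INTER_CUBIC))
cv2.imwrite('pics/c3.png',cv2.resize(b[195:345,290:390],None,fx=4,fy=4,interpolation=cv2.INTER_CUBIC))
E
```

```text
(no output)
```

View pics/c1.png

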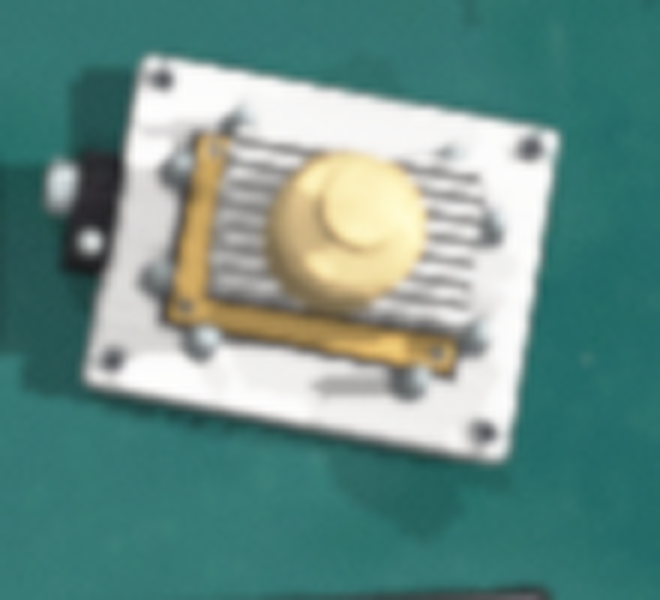

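View pics/c2.png

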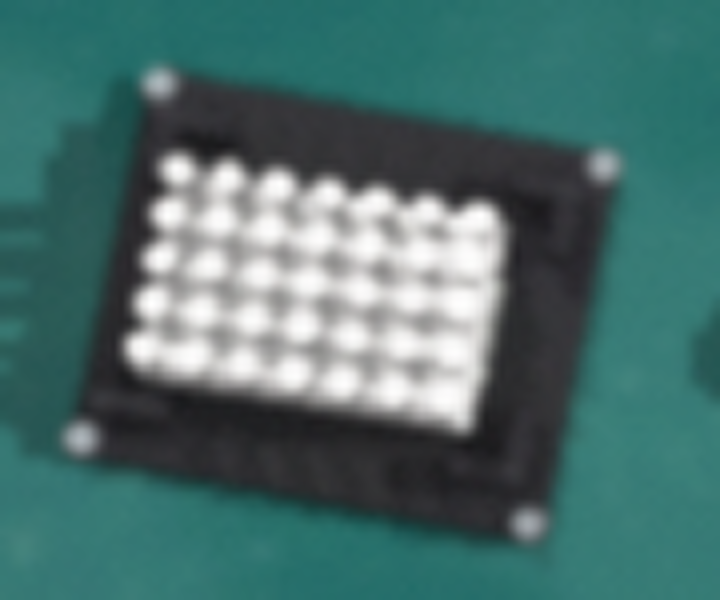

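View pics/c3.png

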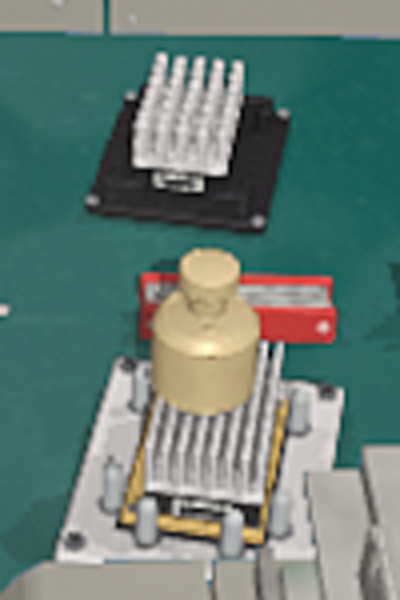

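View pics/wrist0.png

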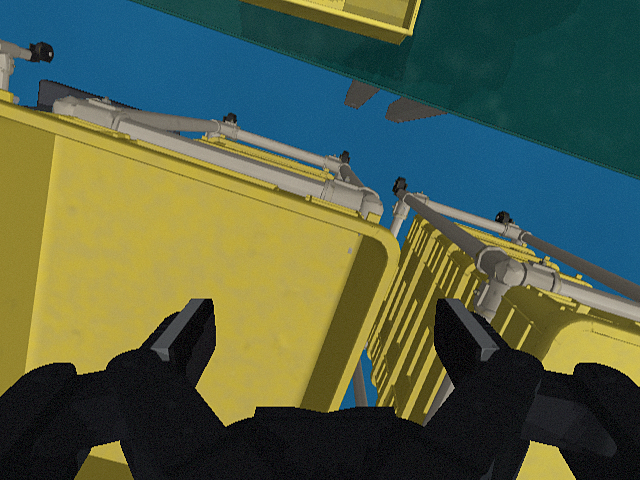

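```bash
python3 - <<'E'
from h import *
p=env.grab_frame('top')
def f(L,o,k,z):
    X=np.array([ray(p,(u/k+o[0],v/k+o[1]),z) for u,v in L]);print(np.round(X,4).tolist(),'mean',np.round(X.mean(0),4));
    for i in range(len(X)-1):
        d=X[i+1]-X[i];print('  len %.4f ang %.1f'%(np.linalg.norm(d),np.degrees(np.arctan2(d[1],d[0]))))
    return X.mean(0)
print('seat base');f([(148,55),(560,130),(505,463),(88,383)],(330,210),6,.014)
print('seat screws');f([(162,79),(529,148),(482,432),(112,360)],(330,210),6,.014)
print('pins');f([(240,115),(450,150),(490,222),(475,333),(408,380),(203,340),(157,277),(177,165)],(330,210),6,.034)
print('knob');f([(360,208)],(330,210),6,.112)
print('tray a');f([(160,83),(603,165),(527,523),(82,437)],(205,215),8,.008)
print('pinfin');f([(178,168),(480,213),(448,393),(142,348)],(205,215),8,.042)
print('mat');f([(338,312),(424,308),(427,371),(341,375)],(0,0),1,.005)
q=env.grab_frame('side')
print('knob side',ray(q,(290+210/4,195+268/4),.112))
g=q
X=[ray(q,(290+u/4,195+v/4),.034) for u,v in[(148,507),(232,520),(283,497),(113,467),(140,373),(298,395)]];print(np.round(X,4))
L=[(93,202),(257,221),(284,115),(128,97)]
X=np.array([ray(q,(290+u/4,195+v/4),.008) for u,v in L]);print('tray side',np.round(X,4),X.mean(0))
E
```

```text
seat base
[[0.6426, 0.1563, 0.014], [0.6185, 0.039, 0.014], [0.5232, 0.0597, 0.014], [0.548, 0.1763, 0.014]] mean [0.5831 0.1079 0.014 ]
  len 0.1198 ang -101.6
  len 0.0974 ang 167.7
  len 0.1192 ang 78.0
seat screws
[[0.6354, 0.1526, 0.014], [0.6134, 0.0482, 0.014], [0.5321, 0.0658, 0.014], [0.5544, 0.1694, 0.014]] mean [0.5838 0.109  0.014 ]
  len 0.1067 ang -101.9
  len 0.0831 ang 167.8
  len 0.1060 ang 77.8
pins
[[0.6203, 0.1328, 0.034], [0.6093, 0.0744, 0.034], [0.5886, 0.0642, 0.034], [0.5575, 0.07, 0.034], [0.5447, 0.0892, 0.034], [0.5569, 0.1454, 0.034], [0.5748, 0.1576, 0.034], [0.6063, 0.151, 0.034]] mean [0.5823 0.1106 0.034 ]
  len 0.0595 ang -100.7
  len 0.0230 ang -153.8
  len 0.0317 ang 169.5
  len 0.0230 ang 123.6
  len 0.0576 ang 77.8
  len 0.0216 ang 34.2
  len 0.0323 ang -11.9
knob
[[0.5793, 0.112, 0.112]] mean [0.5793 0.112  0.112 ]
tray a
[[0.6369, 0.3806, 0.008], [0.6171, 0.285, 0.008], [0.5399, 0.3017, 0.008], [0.56, 0.3964, 0.008]] mean [0.5885 0.3409 0.008 ]
  len 0.0977 ang -101.7
  len 0.0790 ang 167.8
  len 0.0968 ang 78.0
pinfin
[[0.6113, 0.3713, 0.042], [0.6006, 0.3087, 0.042], [0.5631, 0.3154, 0.042], [0.5736, 0.3784, 0.042]] mean [0.5871 0.3435 0.042 ]
  len 0.0635 ang -99.6
  len 0.0382 ang 169.9
  len 0.0639 ang 80.5
mat
[[0.4845, 0.1889, 0.005], [0.4885, 0.0432, 0.005], [0.3846, 0.0439, 0.005], [0.3808, 0.1867, 0.005]] mean [0.4346 0.1157 0.005 ]
  len 0.1458 ang -88.4
  len 0.1040 ang 179.6
  len 0.1428 ang 91.5
knob side [0.58200768 0.10610189 0.112     ]
[[0.5604 0.0639 0.034 ]
 [0.5909 0.0571 0.034 ]
 [0.6106 0.0694 0.034 ]
 [0.5478 0.0856 0.034 ]
 [0.5593 0.1413 0.034 ]
 [0.6214 0.1281 0.034 ]]
tray side [[0.5415 0.3002 0.008 ]
 [0.6181 0.2853 0.008 ]
 [0.6386 0.3793 0.008 ]
 [0.5599 0.3957 0.008 ]] [0.5895502  0.34010706 0.008     ]
```

Call:
{"name": "play_rows", "arguments": {"deltas": [[[0,-1,0],[0,-0.94,0],1],[[0,-1,0],[0,-0.94,0],1],[[0,-1,0],[0,-0.94,0],1],[[0,-1,0],[0,-0.94,0],1],[[0,-1,0],[0,-0.94,0],1]], "squeeze": 40}}

```text
time: 1.95
tool_pos: [0.1922, -0.5945, 0.3574]
tool_rot: [0.676, -0.208, 0.208, -0.676]
wrist_force: [-0.1, -0.4, 0.2]
opening: 0.0853
```

Call:
{"name": "play_rows", "arguments": {"deltas": [[[0,-1,0],[0,-0.94,0],1],[[0,-1,0],[0,-0.94,0],1],[[0,-0.8,0],[0,-0.93,0],1],[[0,0,1],[0,0,0],1],[[0,0,1],[0,0,0],1]]}}

```text
time: 2.45
tool_pos: [0.2027, -0.5454, 0.4263]
tool_rot: [0.703, -0.074, 0.074, -0.703]
wrist_force: [0.2, -0.0, 0.3]
opening: 0.0855
```

```bash
cat >> h.py <<'E'
def to(target, s=None):
    s=env.sense();R=Rn.from_quat(s['tool_rot']).as_matrix()
    d=R.T@(np.array(target)-np.array(s['tool_pos']))/0.025
    print('t %.2f'%s['time'],'pos',np.round(s['tool_pos'],4),'F',np.round(s['wrist_force'],1),'op %.4f'%s['opening'],'x-az %.2f'%np.degrees(np.arctan2(R[1,0],R[0,0])),'yaxis',np.round(R[:,1],3),'-> units',np.round(d,2))
E
python3 -c "
from h import *
to([.58,.11,.25])"
```

```text
t 2.45 pos [ 0.2027 -0.5454  0.4263] F [ 0.2 -0.   0.3] op 0.0855 x-az -12.02 yaxis [ 0. -0. -1.] -> units [ 9.3   7.05 28.79]
```

Call:
{"name": "play_rows", "arguments": {"deltas": [[[0.32,0,1],[0,0,0],1],[[0.32,0,1],[0,0,0],1],[[0.32,0,1],[0,0,0],1],[[0.32,0,1],[0,0,0],1],[[0.32,0,1],[0,0,0],1]]}}

```text
time: 2.95
tool_pos: [0.2682, -0.4308, 0.4264]
tool_rot: [0.703, -0.074, 0.074, -0.703]
wrist_force: [1.1, -0.4, -0.4]
opening: 0.0856
```

Call:
{"name": "play_rows", "arguments": {"deltas": [[[0.32,0,1],[0,0,0],1],[[0.32,0,1],[0,0,0],1],[[0.32,0,1],[0,0,0],1],[[0.32,0,1],[0,0,0],1],[[0.32,0,1],[0,0,0],1]]}}

```text
time: 3.45
tool_pos: [0.3333, -0.3168, 0.4264]
tool_rot: [0.703, -0.074, 0.074, -0.703]
wrist_force: [0.9, -0.1, -0.5]
opening: 0.0855
```

Call:
{"name": "play_rows", "arguments": {"deltas": [[[0.32,0,1],[0,0,0],1],[[0.32,0,1],[0,0,0],1],[[0.32,0,1],[0,0,0],1],[[0.32,0,1],[0,0,0],1],[[0.32,0,1],[0,0,0],1]]}}

```text
time: 3.95
tool_pos: [0.3984, -0.2029, 0.4264]
tool_rot: [0.703, -0.074, 0.074, -0.703]
wrist_force: [0.2, -0.4, 0.7]
opening: 0.0854
```

Call:
{"name": "play_rows", "arguments": {"deltas": [[[0.32,0,1],[0,0,0],1],[[0.32,0,1],[0,0,0],1],[[0.32,0,1],[0,0,0],1],[[0.32,0,1],[0,0,0],1],[[0.32,0,1],[0,0,0],1]]}}

```text
time: 4.45
tool_pos: [0.4635, -0.0889, 0.4265]
tool_rot: [0.703, -0.074, 0.074, -0.703]
wrist_force: [0.3, -0.5, -0.0]
opening: 0.0852
```

Call:
{"name": "play_rows", "arguments": {"deltas": [[[0.32,0,1],[0,0,0],1],[[0.32,0,1],[0,0,0],1],[[0.32,0.5,1],[0,0,0],1],[[0.32,1,1],[0,0,0],1],[[0.32,1,1],[0,0,0],1]]}}

```text
time: 4.95
tool_pos: [0.5288, 0.025, 0.3633]
tool_rot: [0.703, -0.074, 0.074, -0.703]
wrist_force: [-0.1, 0.2, -1.1]
opening: 0.0854
```

```bash
python3 - <<'E'
from h import *
to([.58,.11,.25])
p=env.grab_frame('wrist');save(p,'w1')
for th in ['weight_center','pinfin_center','test_seat']:
  for b in env.boxes_of(th,p)[:2]:print(th,np.round(b['uv']),b['p'])
E
```

```text
t 4.95 pos [0.5288 0.025  0.3633] F [-0.1  0.2 -1.1] op 0.0854 x-az -12.01 yaxis [ 0.001 -0.    -1.   ] -> units [1.29 4.53 3.75]
weight_center [356. 111.] 0.84
pinfin_center [448.   8.] 0.96
test_seat [334. 105.] 0.81
```

View pics/w1.png

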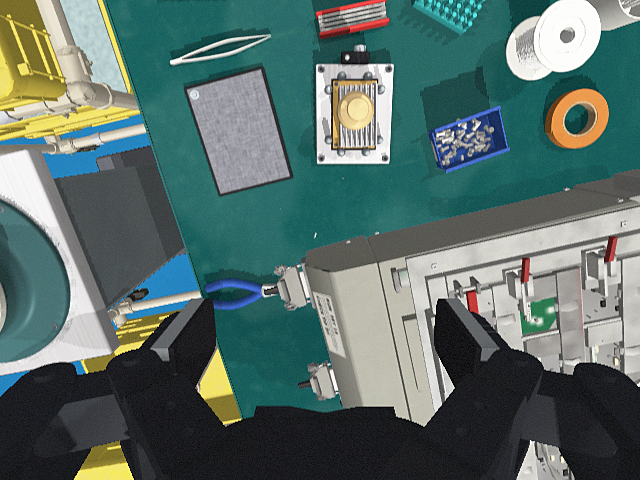

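Call:
{"name": "play_rows", "arguments": {"deltas": [[[0.32,0.5,1],[0,0,0],1],[[0.32,0.8,1],[0,0,0],1],[[0.32,1,1],[0,0,0],1],[[0.33,1,0.75],[0,0,0],1],[[0,1,0],[0,0,0],1]]}}

```text
time: 5.65
tool_pos: [0.5803, 0.1103, 0.2562]
tool_rot: [-0.703, 0.073, -0.074, 0.704]
wrist_force: [1.2, -1.2, -0.5]
opening: 0.0854
```

```bash
python3 - <<'E'
from h import *
to([.58,.11,.15])
p=env.grab_frame('wrist');save(p,'w2')
for X in [(.58,.11,.112),(.58,.11,.054),(.5835,.109,.014)]: print(np.round(proj(p,X)))
t=env.grab_frame('side');save(t,'s2')
E
```

```text
t 5.65 pos [0.5803 0.1103 0.2562] F [ 1.2 -1.2 -0.5] op 0.0854 x-az -11.94 yaxis [ 0.001  0.001 -1.   ] -> units [-0.02  4.25 -0.02]
[323. 227.]
[323. 213.]
[326. 205.]
```

View pics/w2.png

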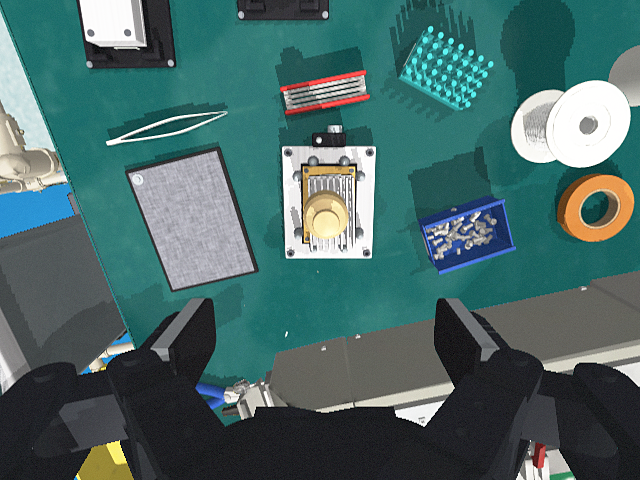

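View pics/s2.png

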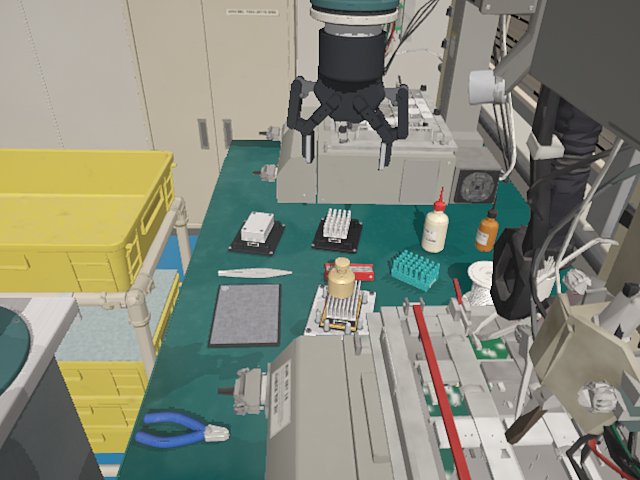

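```bash
python3 - <<'E'
import cv2
a=cv2.imread('pics/w2.png')
cv2.imwrite('pics/c4.png',cv2.resize(a[120:270,260:400],None,fx=4,fy=4,interpolation=cv2.INTER_CUBIC))
E
```

```text
(no output)
```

View pics/c4.png

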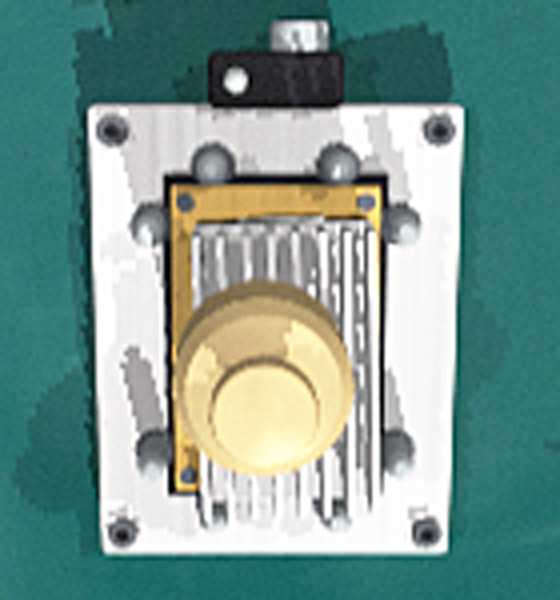

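```bash
python3 - <<'E'
from h import *
p=env.grab_frame('wrist')
def c(u,v,z): return np.round(ray(p,(260+u/4,120+v/4),z),4)
print('knob',c(264,410,.112))
L=[c(u,v,.014) for u,v in [(113,131),(439,129),(122,532),(428,532)]];print('screws',np.mean(L,0))
print('fins TL,TR,BL', c(192,232,.054),c(377,232,.054),c(203,500,.054),c(372,510,.054))
E
```

```text
knob [0.581  0.1107 0.112 ]
screws [0.58335 0.10665 0.014  ]
fins TL,TR,BL [0.5708 0.1421 0.054 ] [0.6124 0.1332 0.054 ] [0.5593 0.0788 0.054 ] [0.5988 0.0679 0.054 ]
```

Call:
{"name": "play_rows", "arguments": {"deltas": [[[0,1,0],[0,0,0],1],[[0,1,0],[0,0,0],1],[[0,1,0],[0,0,0],1],[[0,1,0],[0,0,0],1],[[0,1,0],[0,0,0],1]]}}

```text
time: 6.3
tool_pos: [0.5807, 0.1077, 0.1328]
tool_rot: [0.703, -0.074, 0.076, -0.703]
wrist_force: [0.8, -0.2, 0.6]
opening: 0.0853
```

Call:
{"name": "play_rows", "arguments": {"deltas": [[[0,1,0],[0,0,0],1],[[0,1,0],[0,0,0],1],[[0,0.65,0],[0,0,0],1],[[0,0,0],[0,0,0],1],[[0,0,0],[0,0,0],0.7]]}}

```text
time: 6.8
tool_pos: [0.5802, 0.1088, 0.0665]
tool_rot: [-0.703, 0.074, -0.075, 0.703]
wrist_force: [0.2, 0.8, 0.4]
opening: 0.0734
```

```bash
python3 - <<'E'
from h import *
to([.58,.11,.063])
p=env.grab_frame('wrist');save(p,'w3')
p=env.grab_frame('side');save(p,'s3');cv2.imwrite('pics/s3c.png',cv2.resize(cv2.imread('pics/s3.png')[150:350,240:440],None,fx=3,fy=3))
E
```

```text
t 6.80 pos [0.5802 0.1088 0.0665] F [0.2 0.8 0.4] op 0.0734 x-az -12.04 yaxis [ 0.001  0.    -1.   ] -> units [-0.02  0.14  0.05]
```

View pics/w3.png

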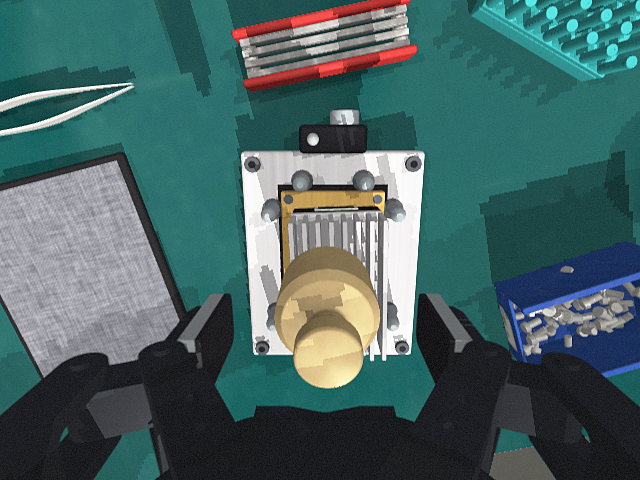

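View pics/s3c.png

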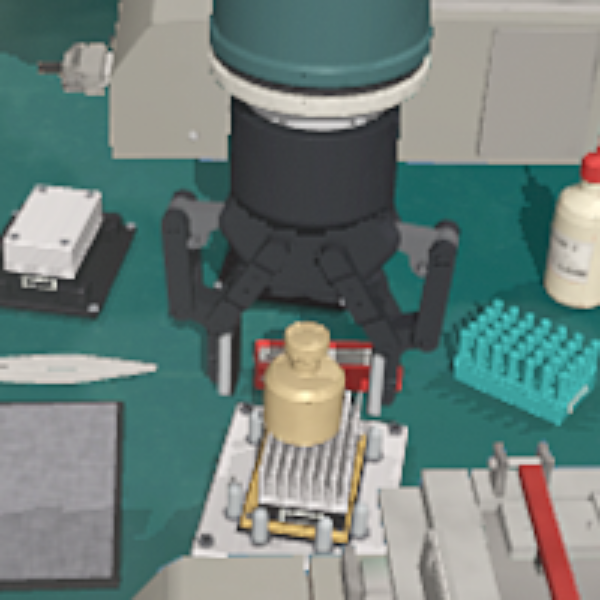

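Call:
{"name": "play_rows", "arguments": {"deltas": [[[0,0.1,0],[0,0,0],0.5],[[0,0,0],[0,0,0],0.3],[[0,0,0],[0,0,0],0.3],[[0,0,0],[0,0,0],0.3],[[0,0,0],[0,0,0],0.3]]}}

```text
time: 7.4
tool_pos: [0.58, 0.109, 0.0632]
tool_rot: [-0.703, 0.074, -0.074, 0.703]
wrist_force: [2.0, -1.4, 6.4]
opening: 0.0378
```

```bash
python3 - <<'E'
from h import *
to([.58,.11,.063])
E
```

```text
t 7.40 pos [0.58   0.109  0.0632] F [ 2.  -1.4  6.4] op 0.0378 x-az -12.02 yaxis [ 0.001  0.    -1.   ] -> units [-0.01  0.01  0.04]
```

Call:
{"name": "play_rows", "arguments": {"deltas": [[[0,-0.2,0],[0,0,0],0.3],[[0,-0.4,0],[0,0,0],0.3],[[0,-0.6,0],[0,0,0],0.3],[[0,-0.6,0],[0,0,0],0.3],[[0,-0.4,0],[0,0,0],0.3]]}}

```text
time: 7.9
tool_pos: [0.5797, 0.1092, 0.1196]
tool_rot: [-0.703, 0.073, -0.074, 0.703]
wrist_force: [0.7, -1.4, -4.1]
opening: 0.038
```

```bash
python3 - <<'E'
from h import *
to([.435,.09,.15])
p=env.grab_frame('wrist');save(p,'w4')
p=env.grab_frame('side');save(p,'s4');cv2.imwrite('pics/s4c.png',cv2.resize(cv2.imread('pics/s4.png')[150:350,240:440],None,fx=3,fy=3))
E
```

```text
t 7.90 pos [0.5797 0.1092 0.1196] F [ 0.7 -1.4 -4.1] op 0.0380 x-az -11.99 yaxis [ 0.001  0.    -1.   ] -> units [-5.5  -1.23 -1.95]
```

View pics/w4.png

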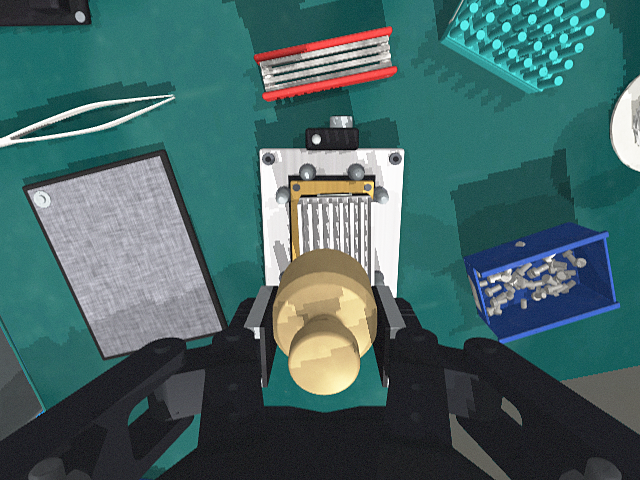

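View pics/s4c.png

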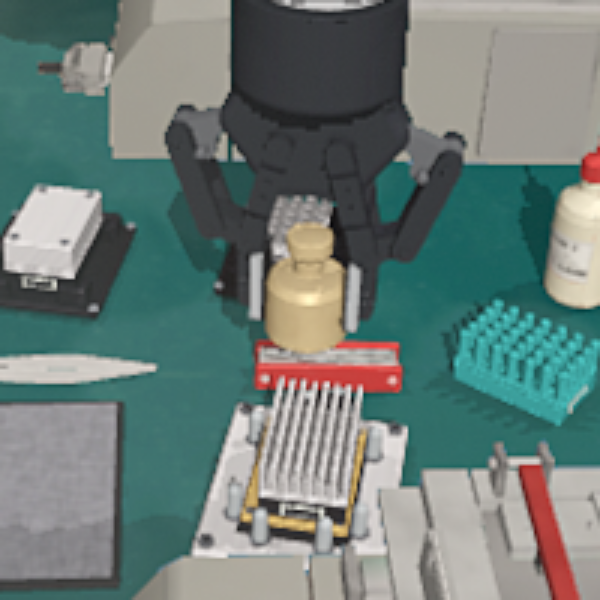

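Call:
{"name": "play_rows", "arguments": {"deltas": [[[-0.5,0,-0.25],[0,0,0],0.3],[[-0.9,0,-0.45],[0,0,0],0.3],[[-0.9,0,-0.46],[0,0,0],0.3],[[-0.9,0,-0.46],[0,0,0],0.3],[[-0.9,0.3,-0.46],[0,0,0],0.3]]}}

```text
time: 8.5
tool_pos: [0.4674, 0.0792, 0.1102]
tool_rot: [0.703, -0.074, 0.074, -0.703]
wrist_force: [0.1, 0.5, -4.0]
opening: 0.0378
```

Call:
{"name": "play_rows", "arguments": {"deltas": [[[-0.7,0.6,-0.36],[0,0,0],0.3],[[-0.36,0.8,-0.18],[0,0,0],0.3],[[0,0.8,0],[0,0,0],0.3],[[0,0.8,0],[0,0,0],0.3],[[0,0.4,0],[0,0,0],0.3]]}}

```text
time: 9.0
tool_pos: [0.4388, 0.0717, 0.0237]
tool_rot: [0.703, -0.074, 0.073, -0.703]
wrist_force: [0.7, 0.5, -3.8]
opening: 0.038
```

```bash
python3 - <<'E'
from h import *
to([.44,.072,.0145])
p=env.grab_frame('side');save(p,'s5');cv2.imwrite('pics/s5c.png',cv2.resize(cv2.imread('pics/s5.png')[200:370,170:370],None,fx=3,fy=3))
E
```

```text
t 9.00 pos [0.4388 0.0717 0.0237] F [ 0.7  0.5 -3.8] op 0.0380 x-az -12.00 yaxis [-0.002  0.    -1.   ] -> units [0.05 0.37 0.02]
```

View pics/s5c.png

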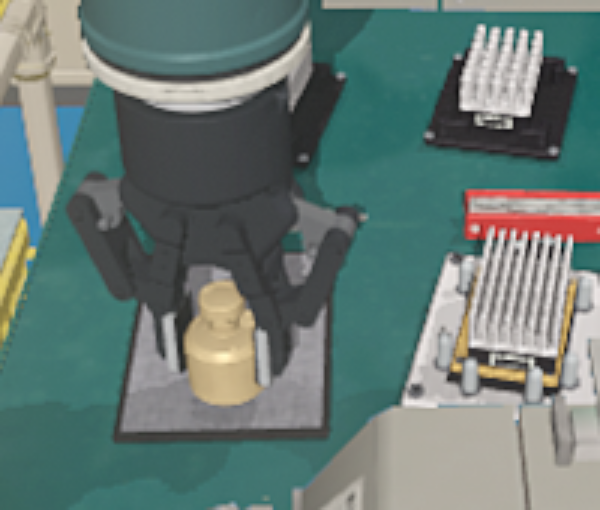

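Call:
{"name": "play_rows", "arguments": {"deltas": [[[0,0.1,0],[0,0,0],0.3],[[0,0.1,0],[0,0,0],0.3],[[0,0.06,0],[0,0,0],0.3],[[0,0.04,0],[0,0,0],0.3],[[0,0,0],[0,0,0],0.3]]}}

```text
time: 9.55
tool_pos: [0.4396, 0.0718, 0.0177]
tool_rot: [-0.703, 0.074, -0.074, 0.703]
wrist_force: [-0.1, -0.1, -5.0]
opening: 0.0378
```

Call:
{"name": "play_rows", "arguments": {"deltas": [[[0,0.04,0],[0,0,0],0.3],[[0,0.04,0],[0,0,0],0.3],[[0,0.03,0],[0,0,0],0.3],[[0,0,0],[0,0,0],0.3],[[0,0,0],[0,0,0],0.3]]}}

```text
time: 10.05
tool_pos: [0.4395, 0.0718, 0.0148]
tool_rot: [-0.703, 0.074, -0.074, 0.703]
wrist_force: [-0.5, -0.1, -4.7]
opening: 0.0381
```

Call:
{"name": "play_rows", "arguments": {"deltas": [[[0,0.02,0],[0,0,0],0.3],[[0,0.02,0],[0,0,0],0.3],[[0,0.02,0],[0,0,0],0.3],[[0,0,0],[0,0,0],0.3],[[0,0,0],[0,0,0],0.3]]}}

```text
time: 10.55
tool_pos: [0.4397, 0.0718, 0.0141]
tool_rot: [0.704, -0.074, 0.074, -0.703]
wrist_force: [-8.4, -2.8, 28.8]
opening: 0.0383
```

Call:
{"name": "play_rows", "arguments": {"deltas": [[[0,-0.03,0],[0,0,0],0.3],[[0,0,0],[0,0,0],0.55],[[0,0,0],[0,0,0],0.8],[[0,0,0],[0,0,0],1],[[0,-0.3,0],[0,0,0],1]]}}

```text
time: 11.05
tool_pos: [0.4391, 0.0718, 0.0212]
tool_rot: [-0.703, 0.074, -0.073, 0.703]
wrist_force: [-0.7, -0.2, 0.3]
opening: 0.0853
```

Call:
{"name": "play_rows", "arguments": {"deltas": [[[0,-0.8,0],[0,0,0],1],[[0,-1,0],[0,0,0],1],[[0,-1,0],[0,0,0],1],[[0,-1,0],[0,0,0],1],[[0.5,-1,0.2],[0,0,0],1]]}}

```text
time: 11.55
tool_pos: [0.4517, 0.0739, 0.1429]
tool_rot: [0.703, -0.074, 0.073, -0.703]
wrist_force: [0.1, -0.0, 0.3]
opening: 0.0851
```

```bash
python3 - <<'E'
from h import *
to([.5853,.106,.16])
p=env.grab_frame('side');save(p,'s6');cv2.imwrite('pics/s6c.png',cv2.resize(cv2.imread('pics/s6.png')[180:370,170:400],None,fx=3,fy=3))
p=env.grab_frame('top');save(p,'t6');cv2.imwrite('pics/t6c.png',cv2.resize(cv2.imread('pics/t6.png')[200:400,200:440],None,fx=3,fy=3))
E
```

```text
t 11.55 pos [0.4517 0.0739 0.1429] F [ 0.1 -0.   0.3] op 0.0851 x-az -11.96 yaxis [-0.001 -0.001 -1.   ] -> units [ 4.96 -0.69  2.36]
```

View pics/s6c.png

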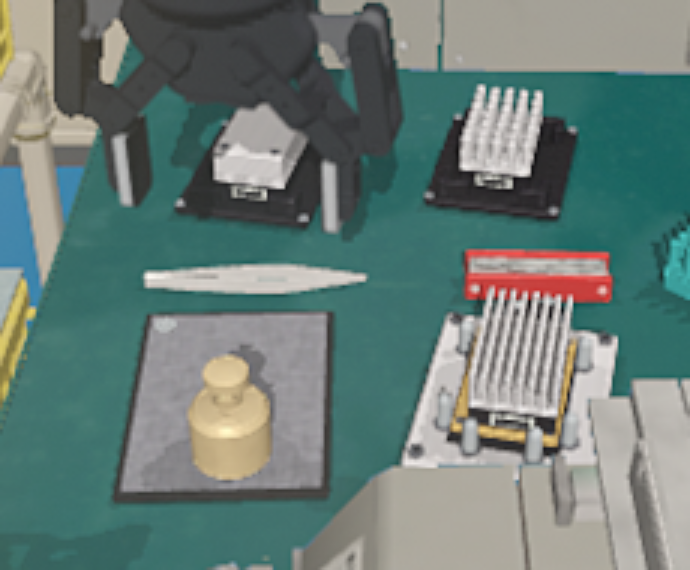

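View pics/t6c.png

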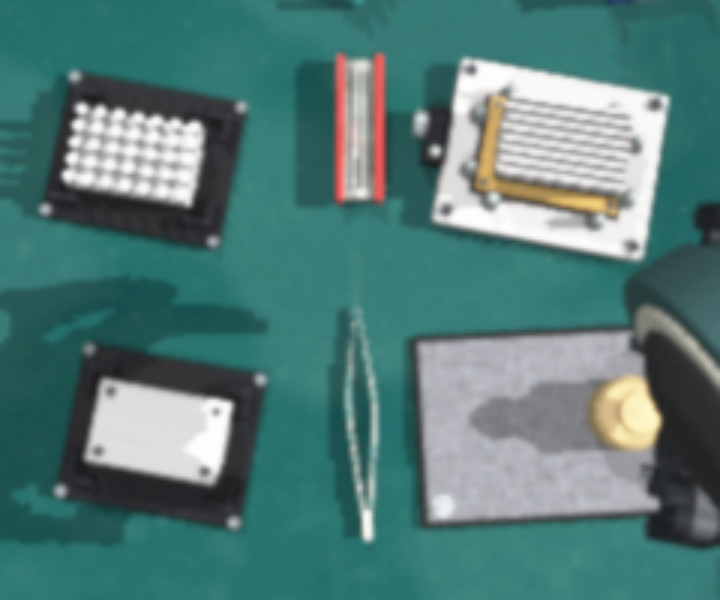

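```bash
python3 - <<'E'
from h import *
p=env.grab_frame('top')
X=np.array([ray(p,(200+u/3,200+v/3),.058) for u,v in [(500,98),(633,117),(622,195),(491,177)]]);print(np.round(X,4),X.mean(0))
for a,b in((1,0),(2,3)):
  d=X[b]-X[a];print(np.degrees(np.arctan2(d[1],d[0])),np.linalg.norm(d))
q=env.grab_frame('side')
Y=np.array([ray(q,(170+u/3,180+v/3),.058) for u,v in [(470,408),(560,415),(573,293),(488,289)]]);print(np.round(Y,4),Y.mean(0))
E
```

```text
[[0.6095 0.1412 0.058 ]
 [0.5977 0.0692 0.058 ]
 [0.555  0.0773 0.058 ]
 [0.5661 0.1476 0.058 ]] [0.58209163 0.10884819 0.058     ]
80.66735104967317 0.07296744915406755
81.03832390051616 0.07119708598117565
[[0.5589 0.05   0.058 ]
 [0.6012 0.0453 0.058 ]
 [0.6152 0.1385 0.058 ]
 [0.5708 0.1415 0.058 ]] [0.58651753 0.09383204 0.058     ]
```

Call:
{"name": "play_rows", "arguments": {"deltas": [[[1,0,0.48],[0,0,0],1],[[1,0,0.48],[0,0,0],1],[[1,0,0.48],[0,0,0],1],[[1,0,0.48],[0,-0.25,0],1],[[0.6,0,0.3],[0,0,0],1]]}}

```text
time: 12.25
tool_pos: [0.5773, 0.1054, 0.1402]
tool_rot: [-0.704, 0.062, -0.06, 0.705]
wrist_force: [-1.2, 0.1, 0.1]
opening: 0.0854
```

```bash
python3 - <<'E'
from h import *
to([.583,.107,.026])
p=env.grab_frame('wrist');save(p,'w7');cv2.imwrite('pics/w7c.png',cv2.resize(cv2.imread('pics/w7.png')[100:400,180:480],None,fx=2,fy=2))
E
```

```text
t 12.25 pos [0.5773 0.1054 0.1402] F [-1.2  0.1  0.1] op 0.0854 x-az -9.92 yaxis [-0.002  0.    -1.   ] -> units [0.22 4.57 0.1 ]
```

View pics/w7c.png

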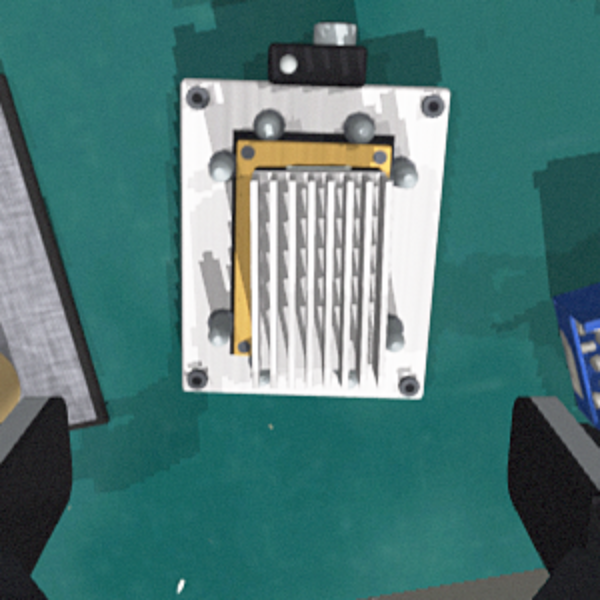

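```bash
python3 - <<'E'
from h import *
p=env.grab_frame('wrist')
X=np.array([ray(p,(180+u/2,100+v/2),.058) for u,v in [(250,178),(382,176),(387,388),(250,388)]]);print(np.round(X,4),X.mean(0))
print(np.linalg.norm(X[0]-X[1]),np.linalg.norm(X[1]-X[2]))
to(list(X.mean(0)[:2])+[.026])
E
```

```text
[[0.5745 0.1455 0.058 ]
 [0.614  0.1392 0.058 ]
 [0.606  0.07   0.058 ]
 [0.5616 0.0777 0.058 ]] [0.58904186 0.10809639 0.058     ]
0.04004127879931523 0.06971747368819818
t 12.35 pos [0.5771 0.1058 0.1401] F [-1.3 -0.7 -0.3] op 0.0850 x-az -9.96 yaxis [-0.002  0.001 -1.   ] -> units [0.46 4.56 0.17]
```

Call:
{"name": "play_rows", "arguments": {"deltas": [[[0.34,0.9,0.11],[0,0,0],1],[[0,1,0],[0,0,0],1],[[0,1,0],[0,0,0],1],[[0,1,0],[0,0,0],1],[[0,0.5,0],[0,0,0],1]]}}

```text
time: 12.85
tool_pos: [0.5834, 0.1059, 0.029]
tool_rot: [0.705, -0.063, 0.06, -0.704]
wrist_force: [-0.2, 0.4, 0.3]
opening: 0.0854
```

Call:
{"name": "play_rows", "arguments": {"deltas": [[[0,0,0],[0,0,0],0.8],[[0,0,0],[0,0,0],0.65],[[0,0,0],[0,0,0],0.55],[[0,0,0],[0,0,0],0.45],[[0,0,0],[0,0,0],0.35]]}}

```text
time: 13.35
tool_pos: [0.586, 0.1064, 0.0323]
tool_rot: [-0.704, 0.061, -0.062, 0.705]
wrist_force: [2.1, 0.9, 0.7]
opening: 0.0432
```

Call:
{"name": "play_rows", "arguments": {"deltas": [[[0,0,0],[0,0,0],0.35],[[0,0,0],[0,0,0],0.35],[[0,-0.05,0],[0,0,0],0.35],[[0,-0.1,0],[0,0,0],0.35],[[0,-0.1,0],[0,0,0],0.35]]}}

```text
time: 13.85
tool_pos: [0.5851, 0.1061, 0.0377]
tool_rot: [0.705, -0.062, 0.061, -0.704]
wrist_force: [-0.5, -0.3, -1.4]
opening: 0.0432
```

```bash
python3 - <<'E'
from h import *
to([.583,.107,.026])
p=env.grab_frame('wrist');save(p,'w8')
p=env.grab_frame('side');save(p,'s8');cv2.imwrite('pics/s8c.png',cv2.resize(cv2.imread('pics/s8.png')[230:350,270:420],None,fx=4,fy=4))
E
```

```text
t 13.85 pos [0.5851 0.1061 0.0377] F [-0.5 -0.3 -1.4] op 0.0432 x-az -10.00 yaxis [-0.001 -0.    -1.   ] -> units [-0.09  0.47  0.02]
```

View pics/w8.png

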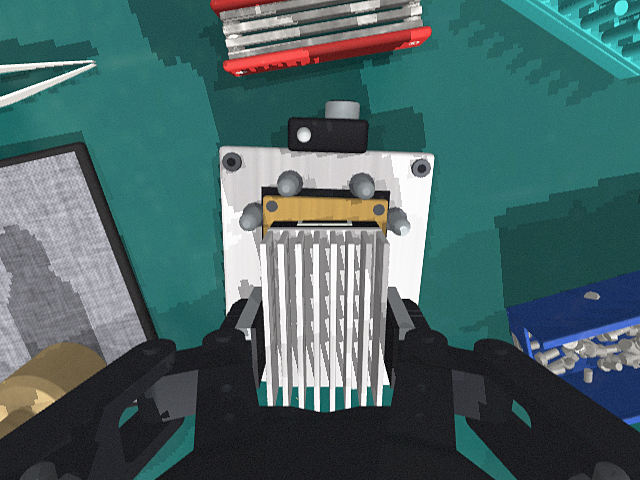

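View pics/s8c.png

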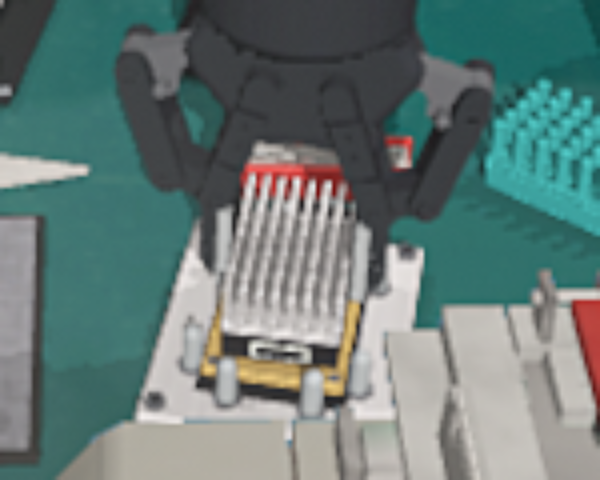

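Call:
{"name": "play_rows", "arguments": {"deltas": [[[0,-0.6,0],[0,0,0],0.35],[[0,-1,0],[0,0,0],0.35],[[-0.2,-1,0.1],[0,0,0],0.35],[[-0.8,-0.4,0.1],[0,0,0],0.35],[[-1,0,0.12],[0,0,0],0.35]]}}

```text
time: 14.45
tool_pos: [0.5383, 0.1231, 0.1152]
tool_rot: [-0.704, 0.061, -0.063, 0.705]
wrist_force: [0.3, 0.5, -1.8]
opening: 0.0429
```

Call:
{"name": "play_rows", "arguments": {"deltas": [[[-1,0,0.1],[0,0,0],0.35],[[-1,0,0.1],[0,0,0],0.35],[[-1,0,0.1],[0,0,0],0.35],[[-0.6,0.4,0.1],[0,0,0],0.35],[[-0.22,0.8,0],[0,0,0],0.35]]}}

```text
time: 14.95
tool_pos: [0.445, 0.1499, 0.0844]
tool_rot: [-0.704, 0.06, -0.062, 0.704]
wrist_force: [-0.4, 0.1, -0.8]
opening: 0.0434
```

Call:
{"name": "play_rows", "arguments": {"deltas": [[[0,1,0],[0,0,0],0.35],[[0,0.9,0],[0,0,0],0.35],[[0,0.5,0],[0,0,0],0.35],[[0,0.2,0],[0,0,0],0.35],[[0,0,0],[0,0,0],0.35]]}}

```text
time: 15.45
tool_pos: [0.4454, 0.1494, 0.0181]
tool_rot: [-0.704, 0.062, -0.061, 0.704]
wrist_force: [-0.9, -0.6, -1.2]
opening: 0.0434
```

```bash
python3 - <<'E'
from h import *
to([.445,.149,.0125])
p=env.grab_frame('wrist');save(p,'w9')
p=env.grab_frame('side');save(p,'s9');cv2.imwrite('pics/s9c.png',cv2.resize(cv2.imread('pics/s9.png')[200:370,170:370],None,fx=3,fy=3))
E
```

```text
t 15.45 pos [0.4454 0.1494 0.0181] F [-0.9 -0.6 -1.2] op 0.0434 x-az -9.99 yaxis [-0.  0. -1.] -> units [-0.01  0.22 -0.02]
```

View pics/w9.png

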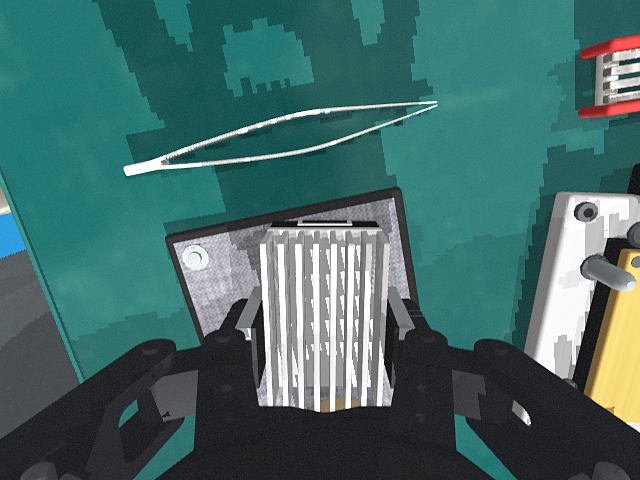

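View pics/s9c.png

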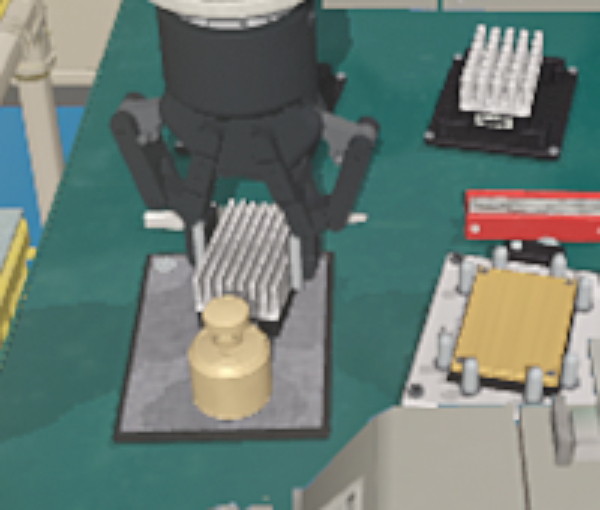

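Call:
{"name": "play_rows", "arguments": {"deltas": [[[0,0.08,0],[0,0,0],0.35],[[0,0.06,0],[0,0,0],0.35],[[0,0.03,0],[0,0,0],0.35],[[0,0.03,0],[0,0,0],0.35],[[0,0,0],[0,0,0],0.35]]}}

```text
time: 16.05
tool_pos: [0.4456, 0.1492, 0.0139]
tool_rot: [0.705, -0.061, 0.062, -0.704]
wrist_force: [-10.4, -6.4, 35.5]
opening: 0.0433
```

Call:
{"name": "play_rows", "arguments": {"deltas": [[[0,-0.04,0],[0,0,0],0.35],[[0,0,0],[0,0,0],0.6],[[0,0,0],[0,0,0],0.8],[[0,0,0],[0,0,0],1],[[0,-0.4,0],[0,0,0],1]]}}

```text
time: 16.55
tool_pos: [0.4447, 0.1491, 0.0233]
tool_rot: [0.705, -0.062, 0.061, -0.704]
wrist_force: [1.3, 1.0, -0.3]
opening: 0.0851
```

Call:
{"name": "play_rows", "arguments": {"deltas": [[[0,-1,0],[0,0,0],1],[[0,-1,0],[0,0,0],1],[[0,-1,0],[0,0,0],1],[[0,-1,0],[0,0,0],1],[[0,-1,0.5],[0,0,0],1]]}}

```text
time: 17.05
tool_pos: [0.4472, 0.1606, 0.1502]
tool_rot: [0.705, -0.062, 0.062, -0.704]
wrist_force: [0.5, 0.1, -0.2]
opening: 0.0855
```

```bash
python3 - <<'E'
from h import *
to([.588,.342,.15])
E
```

```text
t 17.05 pos [0.4472 0.1606 0.1502] F [ 0.5  0.1 -0.2] op 0.0855 x-az -10.07 yaxis [-0.    -0.001 -1.   ] -> units [4.28 0.   8.13]
```

Call:
{"name": "play_rows", "arguments": {"deltas": [[[0.5,0,0.9],[0,0,0],1],[[0.5,0,0.9],[0,0,0],1],[[0.5,0,0.9],[0,0,0],1],[[0.5,0,0.9],[0,0,0],1],[[0.5,0,0.9],[0,0,0],1]]}}

```text
time: 17.55
tool_pos: [0.529, 0.2623, 0.1494]
tool_rot: [-0.704, 0.062, -0.061, 0.705]
wrist_force: [0.3, 0.0, -0.1]
opening: 0.0853
```

Call:
{"name": "play_rows", "arguments": {"deltas": [[[0.5,0,0.9],[0,0,0],1],[[0.5,0,0.9],[0,0,0],1],[[0.4,0,0.9],[0,0,0],1],[[0.3,0,0.6],[0,0,0],1],[[0,0,0],[0,0,0],1]]}}

```text
time: 18.05
tool_pos: [0.5848, 0.3373, 0.1492]
tool_rot: [-0.704, 0.061, -0.061, 0.705]
wrist_force: [-1.3, 0.4, -0.7]
opening: 0.0858
```

```bash
python3 - <<'E'
from h import *
to([.588,.342,.013])
p=env.grab_frame('wrist');save(p,'w10')
cv2.imwrite('pics/w10c.png',cv2.resize(cv2.imread('pics/w10.png')[100:400,180:480],None,fx=2,fy=2))
E
```

```text
t 18.05 pos [0.5848 0.3373 0.1492] F [-1.3  0.4 -0.7] op 0.0858 x-az -9.91 yaxis [-0.001  0.002 -1.   ] -> units [0.1  5.45 0.2 ]
```

View pics/w10.png

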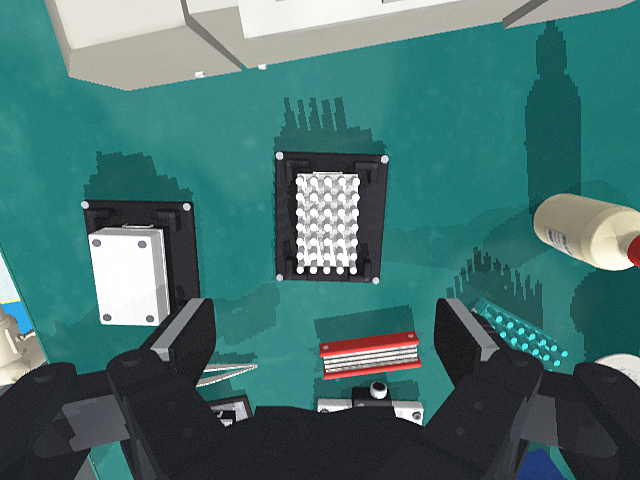

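View pics/w10c.png

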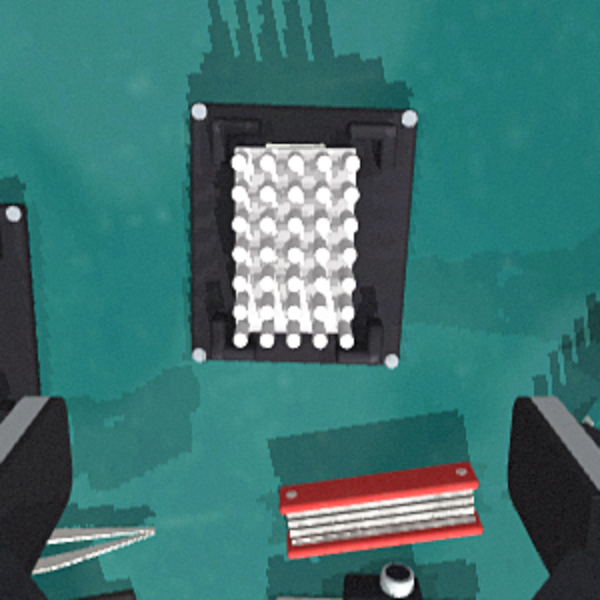

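```bash
python3 - <<'E'
from h import *
p=env.grab_frame('wrist')
g=lambda L,z:np.array([ray(p,(180+u/2,100+v/2),z) for u,v in L])
X=g([(239,162),(354,162),(347,341),(240,341)],.042);print(np.round(X,4),X.mean(0))
d=(X[0]+X[1]-X[2]-X[3])/2;print(np.degrees(np.arctan2(d[1],d[0])),np.linalg.norm(d))
T=g([(199,111),(410,118),(391,362),(199,354)],.008);print('tray',T.mean(0));d=(T[0]+T[1]-T[2]-T[3])/2;print(np.degrees(np.arctan2(d[1],d[0])),np.linalg.norm(d))
# seat plate / pins from top
q=env.grab_frame('top');save(q,'t10')
to(list(X.mean(0)[:2])+[.013])
E
```

```text
[[0.5758 0.3785 0.042 ]
 [0.6138 0.3719 0.042 ]
 [0.6018 0.3092 0.042 ]
 [0.564  0.3158 0.042 ]] [0.58885912 0.34383732 0.042     ]
79.29001981853148 0.06379819604120358
tray [0.59039679 0.3403927  0.008     ]
78.14375947351851 0.09767220698420526
t 18.20 pos [0.5844 0.335  0.1491] F [ 0.  -0.1 -0. ] op 0.0850 x-az -9.99 yaxis [-0.  0. -1.] -> units [0.12 5.44 0.38]
```

View pics/t10.png

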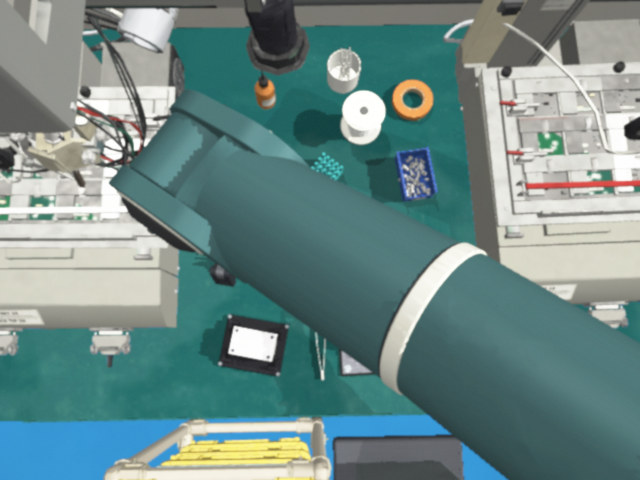

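```bash
python3 - <<'E'
from h import *
q=env.grab_frame('side');save(q,'s10')
b=ray(q,(360,203),0);print(b)
for z in(.1,.15,.2,.25,.3):print(z,np.round(proj(q,[b[0],b[1],z])), np.round(proj(q,[b[0],b[1]+.03,z])))
E
```

```text
[0.64530188 0.47867199 0.        ]
0.1 [363. 161.] [362. 155.]
0.15 [365. 138.] [363. 133.]
0.2 [366. 114.] [365. 109.]
0.25 [368.  89.] [367.  84.]
0.3 [370.  62.] [369.  58.]
```

View pics/s10.png

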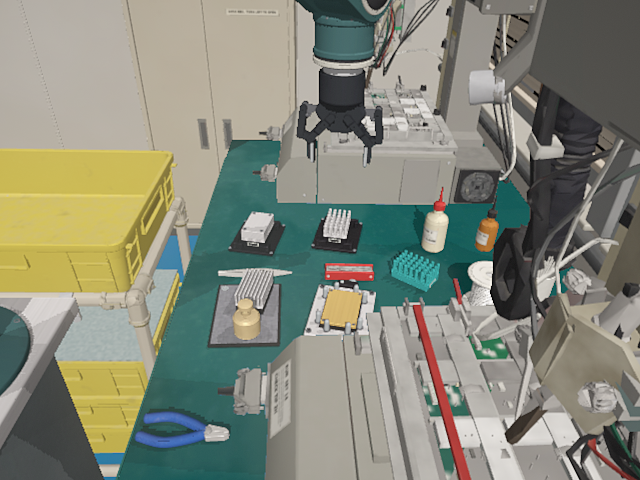

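Call:
{"name": "play_rows", "arguments": {"deltas": [[[0.1,0.6,0.36],[0,0,0],1],[[0,1,0],[0,0,0],1],[[0,1,0],[0,0,0],1],[[0,1,0],[0,0,0],1],[[0,1,0],[0,0,0],1]]}}

```text
time: 18.75
tool_pos: [0.5885, 0.3435, 0.0321]
tool_rot: [0.705, -0.062, 0.061, -0.704]
wrist_force: [0.8, 0.4, 0.9]
opening: 0.0858
```

Call:
{"name": "play_rows", "arguments": {"deltas": [[[0,0.6,0],[0,0,0],1],[[0,0.1,0],[0,0,0],1],[[0,0,0],[0,0,0],0.8],[[0,0,0],[0,0,0],0.65],[[0,0,0],[0,0,0],0.6]]}}

```text
time: 19.25
tool_pos: [0.5893, 0.3441, 0.0175]
tool_rot: [-0.704, 0.061, -0.062, 0.705]
wrist_force: [0.2, -0.1, 0.4]
opening: 0.0512
```

```bash
python3 - <<'E'
from h import *
to([.5882,.3437,.0155])
p=env.grab_frame('wrist');save(p,'w11')
E
```

```text
t 19.25 pos [0.5893 0.3441 0.0175] F [ 0.2 -0.1  0.4] op 0.0512 x-az -10.01 yaxis [ 0.001  0.001 -1.   ] -> units [-0.04  0.08 -0.02]
```

View pics/w11.png

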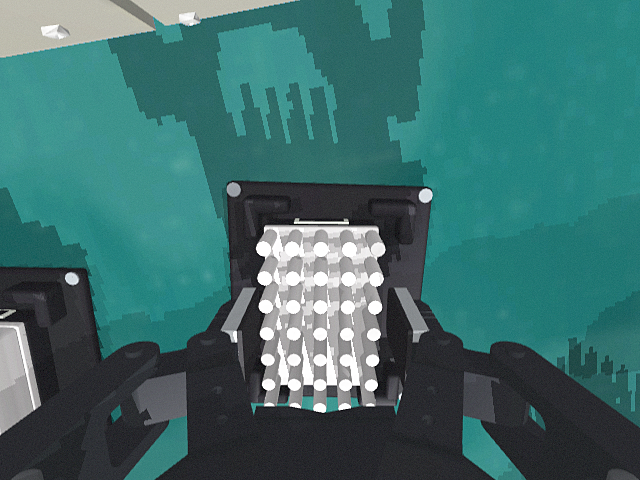

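Call:
{"name": "play_rows", "arguments": {"deltas": [[[0,0.04,0],[0,0,0],0.5],[[0,0,0],[0,0,0],0.4],[[0,0,0],[0,0,0],0.35],[[0,0,0],[0,0,0],0.35],[[0,0,0],[0,0,0],0.35]]}}

```text
time: 19.8
tool_pos: [0.5892, 0.344, 0.0167]
tool_rot: [-0.704, 0.061, -0.062, 0.705]
wrist_force: [-4.5, -3.0, 14.8]
opening: 0.0433
```

Call:
{"name": "play_rows", "arguments": {"deltas": [[[0,-0.1,0],[0,0,0],0.35],[[0,-0.2,0],[0,0,0],0.35],[[0,-0.2,0],[0,0,0],0.35],[[0,-0.3,0],[0,0,0],0.35],[[0,-0.2,0],[0,0,0],0.35]]}}

```text
time: 20.3
tool_pos: [0.5889, 0.344, 0.0412]
tool_rot: [-0.704, 0.061, -0.062, 0.705]
wrist_force: [0.3, 0.4, -1.4]
opening: 0.0436
```

```bash
python3 - <<'E'
from h import *
to([.5833,.1085,.12])
p=env.grab_frame('wrist');save(p,'w12')
p=env.grab_frame('side');save(p,'s12');cv2.imwrite('pics/s12c.png',cv2.resize(cv2.imread('pics/s12.png')[150:350,240:440],None,fx=3,fy=3))
E
```

```text
t 20.30 pos [0.5889 0.344  0.0412] F [ 0.3  0.4 -1.4] op 0.0436 x-az -10.00 yaxis [ 0.  0. -1.] -> units [ 1.41 -3.15 -9.31]
```

View pics/w12.png

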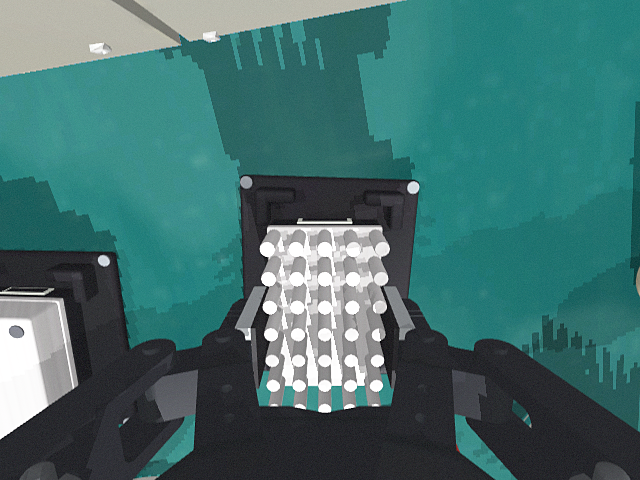

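View pics/s12c.png

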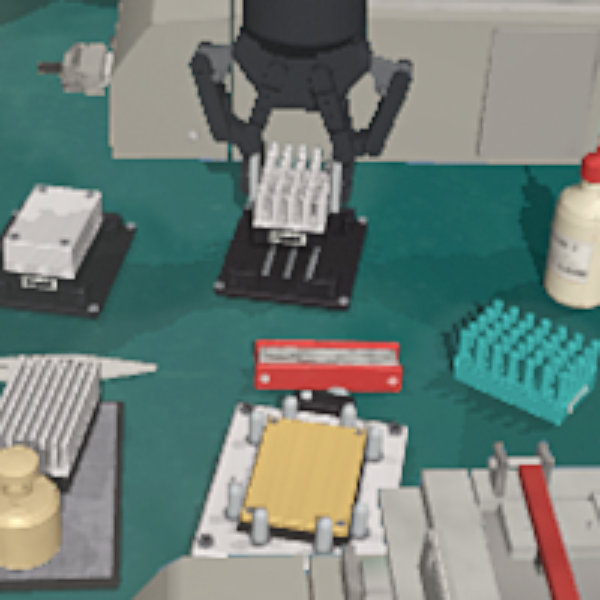

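```bash
python3 - <<'E'
from h import *
p=env.grab_frame('wrist');s=env.sense();R=Rn.from_quat(s['tool_rot']).as_matrix();T=np.array(s['tool_pos'])
z=T[2]+.0255
X=np.array([ray(p,c,z) for c in [(267,248),(382,248),(376,385),(273,385)]])
Y=(X-T)@R;print(np.round(Y*1000,1))  # tool coords mm
# row pitch: rows 0 and 5 of 7
m=(Y[0]+Y[1])/2;n=(Y[2]+Y[3])/2;pt=(n-m)/5;print('pitch',pt,'center',m+3*pt)
# seat: pins & plate
S=env.grab_frame('side');Q=np.array([ray(S,(240+u/3,150+v/3),.034) for u,v in [(234,485),(260,512),(324,518),(361,492),(376,433),(348,410),(291,402),(257,416)]]);print(np.round(Q,4),Q.mean(0))
P=np.array([ray(S,(240+u/3,150+v/3),.024) for u,v in [(245,517),(344,530),(366,428),(272,417)]]);print('plate',np.round(P,4),P.mean(0))
E
```

```text
[[-17.9 -25.5  33.6]
 [ 20.1 -25.5  33.6]
 [ 20.2 -25.5 -19.3]
 [-17.9 -25.5 -19.3]]
pitch [ 7.13681696e-06 -4.51343101e-06 -1.05713681e-02] center [ 0.0011437  -0.02549867  0.00185166]
[[0.5474 0.0858 0.034 ]
 [0.56   0.0662 0.034 ]
 [0.5912 0.062  0.034 ]
 [0.6109 0.0809 0.034 ]
 [0.6226 0.1266 0.034 ]
 [0.6093 0.1457 0.034 ]
 [0.579  0.1523 0.034 ]
 [0.5603 0.1403 0.034 ]] [0.58508326 0.10746399 0.034     ]
plate [[0.5529 0.0733 0.024 ]
 [0.6017 0.0641 0.024 ]
 [0.6194 0.1427 0.024 ]
 [0.569  0.1517 0.024 ]] [0.58575754 0.1079606  0.024     ]
```

Call:
{"name": "play_rows", "arguments": {"deltas": [[[0,-0.8,0],[0,0.25,0],0.35],[[0,-0.9,0],[0,0,0],0.35],[[0,-0.7,-0.3],[0,0,0],0.35],[[0.16,0,-0.9],[0,0,0],0.35],[[0.2,0,-0.9],[0,0,0],0.35]]}}

```text
time: 21.0
tool_pos: [0.5866, 0.29, 0.1019]
tool_rot: [-0.703, 0.074, -0.074, 0.703]
wrist_force: [0.4, -1.0, -2.7]
opening: 0.0433
```

Call:
{"name": "play_rows", "arguments": {"deltas": [[[0.2,0,-1],[0,0,0],0.35],[[0.2,0,-1],[0,0,0],0.35],[[0.2,0,-1],[0,0,0],0.35],[[0.2,0,-1],[0,0,0],0.35],[[0.2,0,-1],[0,0,0],0.35]]}}

```text
time: 21.5
tool_pos: [0.585, 0.1615, 0.1013]
tool_rot: [0.703, -0.074, 0.075, -0.703]
wrist_force: [1.1, 0.8, -1.6]
opening: 0.0437
```

Call:
{"name": "play_rows", "arguments": {"deltas": [[[0.2,0,-1],[0,0,0],0.35],[[0.2,0,-0.8],[0,0,0],0.35],[[0.2,0,-0.4],[0,0,0],0.35],[[0,0,0],[0,0,0],0.35],[[0,0,0],[0,0,0],0.35]]}}

```text
time: 22.0
tool_pos: [0.5884, 0.107, 0.1007]
tool_rot: [-0.703, 0.074, -0.074, 0.703]
wrist_force: [-0.1, 0.1, -1.3]
opening: 0.0434
```

```bash
python3 - <<'E'
from h import *
to([.5836,.1073,.0325])
p=env.grab_frame('wrist');save(p,'w13')
p=env.grab_frame('side');save(p,'s13');cv2.imwrite('pics/s13c.png',cv2.resize(cv2.imread('pics/s13.png')[200:350,260:430],None,fx=4,fy=4))
E
```

```text
t 22.00 pos [0.5884 0.107  0.1007] F [-0.1  0.1 -1.3] op 0.0434 x-az -11.99 yaxis [ 0.     0.001 -1.   ] -> units [-0.19  2.73 -0.03]
```

View pics/w13.png

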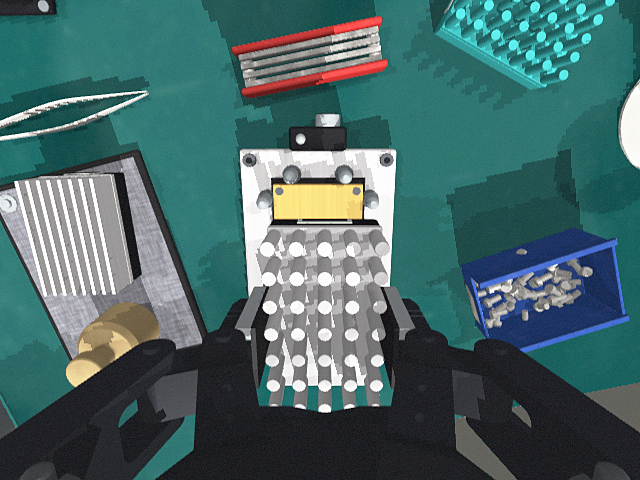

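View pics/s13c.png

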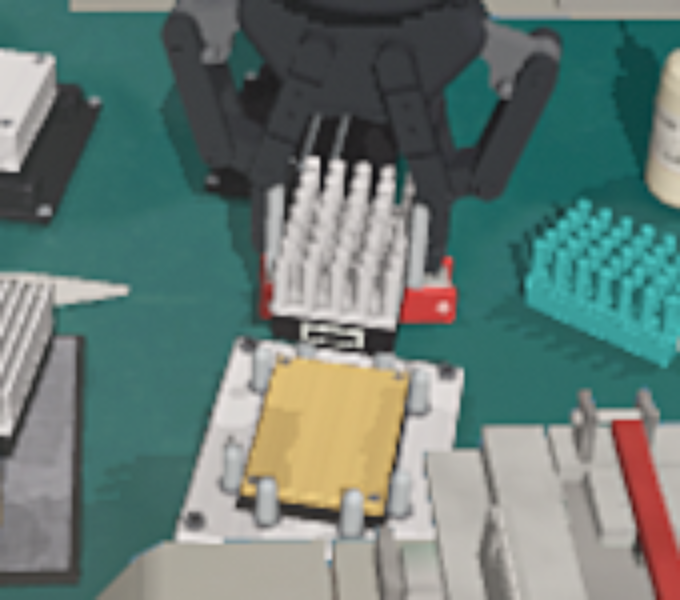

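```bash
python3 - <<'E'
from h import *
p=env.grab_frame('wrist');s=env.sense();R=Rn.from_quat(s['tool_rot']).as_matrix();T=np.array(s['tool_pos'])
def tc(c,z): return np.round((ray(p,c,z)-T)@R*1000,1)
for c,z in [((264.5,198),.034),((371.5,198),.034),((291,174),.034),((344.5,174),.034),((250,160),.014),((388,160),.014),((273,184),.024),((363,184),.024)]: print(c,tc(c,z))
for c in [(267,248),(382,248)]: print(tc(c,T[2]+.0255))
E
```

```text
(264.5, 198) [-33.   66.4  35.3]
(371.5, 198) [27.8 66.4 35.3]
(291, 174) [-17.7  66.4  48.8]
(344.5, 174) [12.2 66.4 48.8]
(250, 160) [-44.1  86.4  55.2]
(388, 160) [39.5 86.4 55.3]
(273, 184) [-29.3  76.4  42. ]
(363, 184) [23.7 76.4 42. ]
[-17.9 -25.5  33.6]
[ 19.9 -25.5  33.6]
```

Call:
{"name": "play_rows", "arguments": {"deltas": [[[-0.17,0.3,0.01],[0,0,0],0.35],[[0,0.7,0],[0,0,0],0.35],[[0,0.6,0],[0,0,0],0.35],[[0,0.4,0],[0,0,0],0.35],[[0,0.1,0],[0,0,0],0.35]]}}

```text
time: 22.65
tool_pos: [0.5834, 0.1072, 0.0458]
tool_rot: [0.703, -0.075, 0.073, -0.703]
wrist_force: [-0.0, 0.9, -1.1]
opening: 0.0435
```

```bash
python3 - <<'E'
from h import *
to([.5836,.1073,.0325])
p=env.grab_frame('wrist');save(p,'w14')
p=env.grab_frame('side');save(p,'s14');cv2.imwrite('pics/s14c.png',cv2.resize(cv2.imread('pics/s14.png')[200:350,260:430],None,fx=4,fy=4,interpolation=cv2.INTER_CUBIC))
E
```

```text
t 22.65 pos [0.5834 0.1072 0.0458] F [-0.   0.9 -1.1] op 0.0435 x-az -11.99 yaxis [-0.003 -0.    -1.   ] -> units [0.01 0.53 0.  ]
```

View pics/w14.png

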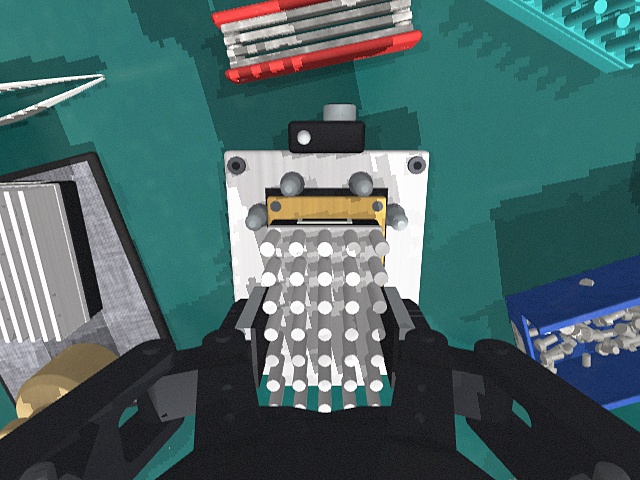

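View pics/s14c.png

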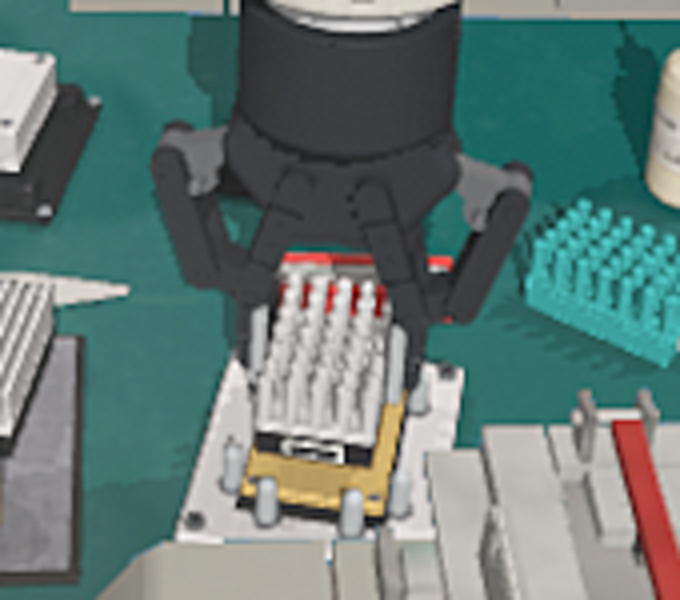

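```bash
python3 - <<'E'
from h import *
p=env.grab_frame('wrist');s=env.sense();R=Rn.from_quat(s['tool_rot']).as_matrix();T=np.array(s['tool_pos']);print(T)
def tc(c,z): return np.round((ray(p,c,z)-T)@R*1000,1)
for c,z in [((257,215),.034),((397,215),.034),((292,182),.034),((361,182),.034),((236,165),.014),((418,165),.014),((265,190),.024),((387,195),.024)]: print(c,tc(c,z))
for c in [(267,248),(382,248)]: print(tc(c,T[2]+.0255))
# side view
q=env.grab_frame('side')
a=ray(q,(260+255/4,200+447/4),T[2]-.0085);b=ray(q,(260+373/4,200+465/4),T[2]-.0085);print('case bottom front L,R',a,b, (a+b)/2)
for sgn in(-22,22): print('expected from TCP', T+R@np.array([sgn/1000,.0085,-.035]))
E
```

```text
[0.58437529 0.10745853 0.04780497]
(257, 215) [-28.2  13.8  36.4]
(397, 215) [31.7 13.8 36.5]
(292, 182) [-12.9  13.8  50.5]
(361, 182) [15.9 13.8 50.5]
(236, 165) [-40.6  33.8  56. ]
(418, 165) [44.2 33.8 56. ]
(265, 190) [-25.9  23.8  45.7]
(387, 195) [28.7 23.8 43.5]
[-18.1 -25.5  33.7]
[ 19.5 -25.5  33.7]
case bottom front L,R [0.55583279 0.07972764 0.03930497] [0.59918035 0.07006699 0.03930497] [0.57750657 0.07489731 0.03930497]
expected from TCP [0.5555814  0.07779649 0.03930055]
expected from TCP [0.59862081 0.0686527  0.03929484]
```

Call:
{"name": "play_rows", "arguments": {"deltas": [[[0.02,0.15,0],[0,0,0],0.35],[[0,0.2,0],[0,0,0],0.35],[[0,0.12,0],[0,0,0],0.35],[[0,0.05,0],[0,0,0],0.35],[[0,0,0],[0,0,0],0.35]]}}

```text
time: 23.35
tool_pos: [0.5846, 0.1073, 0.0346]
tool_rot: [-0.703, 0.074, -0.074, 0.703]
wrist_force: [0.0, 0.3, -0.9]
opening: 0.0433
```

Call:
{"name": "play_rows", "arguments": {"deltas": [[[0,0.03,0],[0,0,0],0.35],[[0,0.02,0],[0,0,0],0.35],[[0,0.01,0],[0,0,0],0.35],[[0,0,0],[0,0,0],0.35],[[0,0,0],[0,0,0],0.35]]}}

```text
time: 23.85
tool_pos: [0.5848, 0.1072, 0.0333]
tool_rot: [-0.703, 0.074, -0.074, 0.703]
wrist_force: [-0.3, 0.5, -1.3]
opening: 0.0433
```

```bash
python3 - <<'E'
from h import *
to([.5836,.1073,.0325])
p=env.grab_frame('wrist');save(p,'w15')
p=env.grab_frame('side');save(p,'s15');cv2.imwrite('pics/s15c.png',cv2.resize(cv2.imread('pics/s15.png')[200:350,260:430],None,fx=4,fy=4,interpolation=cv2.INTER_CUBIC))
E
```

```text
t 23.85 pos [0.5848 0.1072 0.0333] F [-0.3  0.5 -1.3] op 0.0433 x-az -12.00 yaxis [ 0.  0. -1.] -> units [-0.05  0.03 -0.01]
```

View pics/s15c.png

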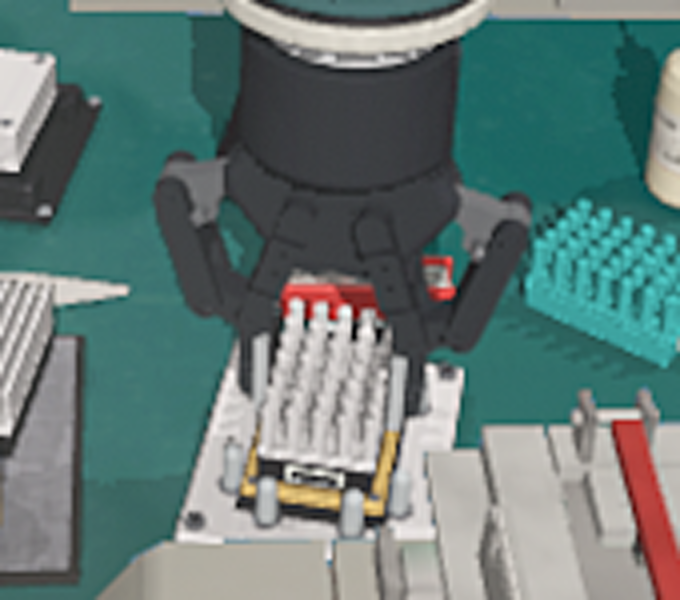

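Call:
{"name": "play_rows", "arguments": {"deltas": [[[0,0.03,0],[0,0,0],0.35],[[0,0.01,0],[0,0,0],0.35],[[0,0,0],[0,0,0],0.35],[[0,0,0],[0,0,0],0.35],[[0,0,0],[0,0,0],0.35]]}}

```text
time: 24.45
tool_pos: [0.5848, 0.1072, 0.0324]
tool_rot: [-0.703, 0.074, -0.074, 0.703]
wrist_force: [-0.5, -0.4, 1.2]
opening: 0.0431
```

Contact (−1.3 → +1.2 N). Release and retreat.

Call:
{"name": "play_rows", "arguments": {"deltas": [[[0,0,0],[0,0,0],0.55],[[0,0,0],[0,0,0],0.75],[[0,0,0],[0,0,0],1],[[0,-0.3,0],[0,0,0],1],[[0,-1,0],[0,0,0],1]]}}

```text
time: 24.95
tool_pos: [0.5836, 0.107, 0.0638]
tool_rot: [0.703, -0.075, 0.073, -0.703]
wrist_force: [0.0, 0.4, 0.7]
opening: 0.0853
```

Call:
{"name": "play_rows", "arguments": {"deltas": [[[0,-1,0],[0,0,0],1],[[0,-1,0],[0,0,0],1],[[0,-1,0],[0,0,0],1],[[-0.5,0,0],[0,0,0],1],[[-1,0,0.1],[0,-0.25,0],1]]}}

```text
time: 25.45
tool_pos: [0.5491, 0.117, 0.1405]
tool_rot: [-0.704, 0.062, -0.063, 0.704]
wrist_force: [-0.6, 0.5, 0.1]
opening: 0.0854
```

Call:
{"name": "play_rows", "arguments": {"deltas": [[[-1,0,0.1],[0,0,0],1],[[-1,0,0.1],[0,0,0],1],[[-1,0,0.1],[0,0,0],1],[[-0.8,0,0.2],[0,0,0],1],[[-0.4,0,0.2],[0,0,0],1]]}}

```text
time: 25.95
tool_pos: [0.4466, 0.1532, 0.1399]
tool_rot: [0.705, -0.061, 0.061, -0.704]
wrist_force: [-0.0, 0.0, -0.2]
opening: 0.0852
```

```bash
python3 - <<'E'
from h import *
to([.4455,.149,.014])
p=env.grab_frame('wrist');save(p,'w16')
p=env.grab_frame('side');save(p,'s16');cv2.imwrite('pics/s16c.png',cv2.resize(cv2.imread('pics/s16.png')[200:350,200:400],None,fx=4,fy=4,interpolation=cv2.INTER_CUBIC))
E
```

```text
t 25.95 pos [0.4466 0.1532 0.1399] F [-0.   0.  -0.2] op 0.0852 x-az -9.95 yaxis [-0.    -0.001 -1.   ] -> units [-0.01  5.03 -0.17]
```

View pics/s16c.png

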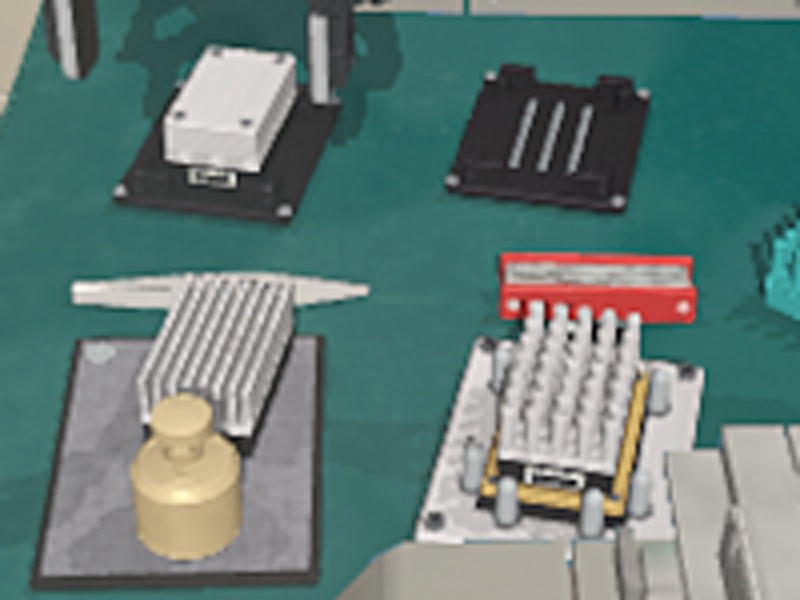

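View pics/w16.png

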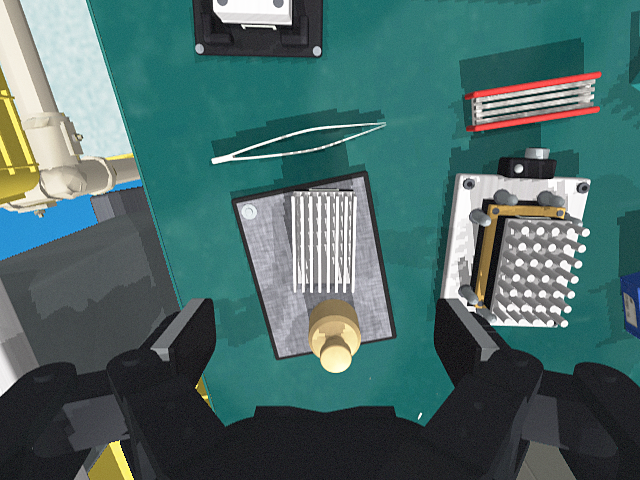

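Call:
{"name": "play_rows", "arguments": {"deltas": [[[0,1,-0.15],[0,0,0],1],[[0,1,0],[0,0,0],1],[[0,1,0],[0,0,0],1],[[0,1,0],[0,0,0],1],[[0,0.8,0],[0,0,0],1]]}}

```text
time: 26.55
tool_pos: [0.4481, 0.1488, 0.0182]
tool_rot: [0.704, -0.062, 0.062, -0.704]
wrist_force: [0.2, -0.5, -0.2]
opening: 0.0852
```

Call:
{"name": "play_rows", "arguments": {"deltas": [[[0,0.15,0],[0,0,0],0.9],[[0,0,0],[0,0,0],0.7],[[0,0,0],[0,0,0],0.6],[[0,0,0],[0,0,0],0.5],[[0,0,0],[0,0,0],0.4]]}}

```text
time: 27.05
tool_pos: [0.4483, 0.1493, 0.0171]
tool_rot: [-0.704, 0.061, -0.062, 0.705]
wrist_force: [-1.4, -0.6, 7.4]
opening: 0.0433
```

Call:
{"name": "play_rows", "arguments": {"deltas": [[[0,0,0],[0,0,0],0.35],[[0,0,0],[0,0,0],0.35],[[0,0,0],[0,0,0],0.35],[[0,-0.1,0],[0,0,0],0.35],[[0,-0.4,0],[0,0,0],0.35]]}}

```text
time: 27.55
tool_pos: [0.4474, 0.149, 0.0289]
tool_rot: [0.705, -0.062, 0.061, -0.704]
wrist_force: [-0.3, -0.3, -2.3]
opening: 0.0433
```

Call:
{"name": "play_rows", "arguments": {"deltas": [[[0,-0.8,0],[0,0.25,0],0.35],[[0,-1,0],[0,0,0],0.35],[[0,-1,0],[0,0,0],0.35],[[0.2,-0.8,0.4],[0,0,0],0.35],[[0.4,0,0.8],[0,0,0],0.35]]}}

```text
time: 28.05
tool_pos: [0.4696, 0.175, 0.1218]
tool_rot: [-0.703, 0.073, -0.076, 0.703]
wrist_force: [0.2, 1.2, -1.7]
opening: 0.043
```

```bash
python3 - <<'E'
from h import *
to([.5893,.3395,.12])
E
```

```text
t 28.05 pos [0.4696 0.175  0.1218] F [ 0.2  1.2 -1.7] op 0.0430 x-az -12.08 yaxis [ 0.004 -0.    -1.   ] -> units [3.3  0.09 7.44]
```

Call:
{"name": "play_rows", "arguments": {"deltas": [[[0.42,0,0.95],[0,0,0],0.35],[[0.42,0,0.95],[0,0,0],0.35],[[0.42,0,0.95],[0,0,0],0.35],[[0.42,0,0.95],[0,0,0],0.35],[[0.42,0,0.95],[0,0,0],0.35]]}}

```text
time: 28.55
tool_pos: [0.5451, 0.2815, 0.1196]
tool_rot: [-0.703, 0.074, -0.074, 0.703]
wrist_force: [0.3, 0.3, -1.2]
opening: 0.0429
```

Call:
{"name": "play_rows", "arguments": {"deltas": [[[0.42,0,0.9],[0,0,0],0.35],[[0.42,0,0.8],[0,0,0],0.35],[[0.2,0.4,0.5],[0,0,0],0.35],[[0,0.4,0],[0,0,0],0.35],[[0,0,0],[0,0,0],0.35]]}}

```text
time: 29.05
tool_pos: [0.5802, 0.3281, 0.0967]
tool_rot: [0.704, -0.075, 0.073, -0.703]
wrist_force: [-1.0, 0.1, -0.7]
opening: 0.0431
```

```bash
python3 - <<'E'
from h import *
to([.5893,.3395,.020])
p=env.grab_frame('wrist');save(p,'w17')
p=env.grab_frame('side');save(p,'s17');cv2.imwrite('pics/s17c.png',cv2.resize(cv2.imread('pics/s17.png')[130:280,270:420],None,fx=4,fy=4,interpolation=cv2.INTER_CUBIC))
E
```

```text
t 29.05 pos [0.5802 0.3281 0.0967] F [-1.   0.1 -0.7] op 0.0431 x-az -11.98 yaxis [-0.003 -0.001 -1.   ] -> units [0.27 3.07 0.53]
```

View pics/w17.png

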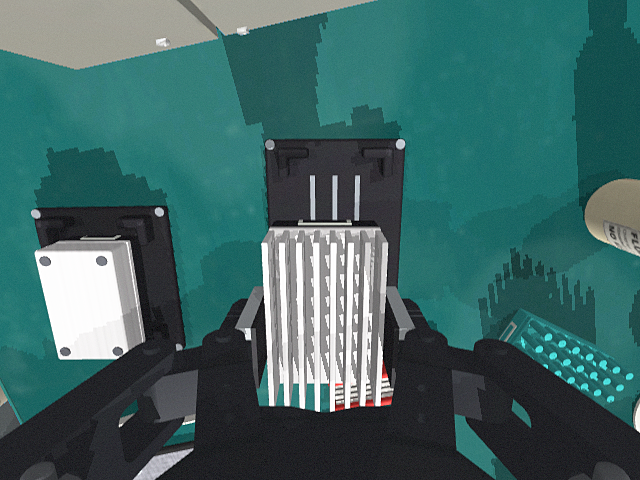

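View pics/s17c.png

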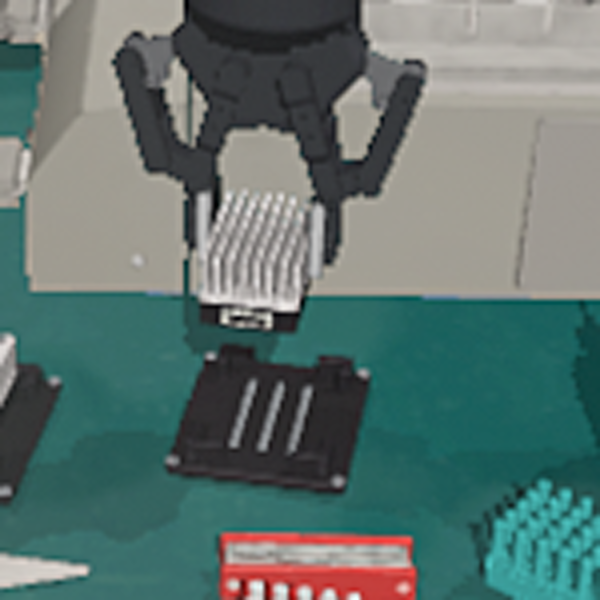

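```bash
python3 - <<'E'
from h import *
p=env.grab_frame('wrist');s=env.sense();R=Rn.from_quat(s['tool_rot']).as_matrix();T=np.array(s['tool_pos']);print(T)
def tc(c,z): return np.round((ray(p,c,z)-T)@R*1000,1)
for c in [(267,232),(383,232)]: print('fin end',tc(c,T[2]+.022))
for c in [(269,144),(401,144)]: print('tray stud',tc(c,.008))
for c in [(312,176),(335,176),(357,176),(313,219),(358,219)]: print('slots',tc(c,.008))
to([.5893,.3395,.020])
E
```

```text
[0.58120669 0.32833221 0.09876436]
fin end [-18.4 -22.   38. ]
fin end [ 20.3 -22.   38. ]
tray stud [-33.1  90.8  64.2]
tray stud [47.3 90.7 64.3]
slots [-7.1 90.8 44.9]
slots [ 7.3 90.7 44.9]
slots [21.  90.7 45. ]
slots [-6.6 90.8 17.6]
slots [22.3 90.8 17.6]
t 29.20 pos [0.5812 0.3283 0.0988] F [ 1.  -0.6 -1.4] op 0.0429 x-az -12.02 yaxis [-0. -0. -1.] -> units [0.22 3.15 0.51]
```

Call:
{"name": "play_rows", "arguments": {"deltas": [[[0.23,0.3,0.5],[0,0,0],0.35],[[0,0.9,0],[0,0,0],0.35],[[0,0.9,0],[0,0,0],0.35],[[0,0.5,0],[0,0,0],0.35],[[0,0,0],[0,0,0],0.35]]}}

```text
time: 29.7
tool_pos: [0.589, 0.3393, 0.0324]
tool_rot: [0.704, -0.075, 0.073, -0.703]
wrist_force: [-0.1, -0.8, -1.4]
opening: 0.0433
```

```bash
python3 - <<'E'
from h import *
to([.5893,.3395,.020])
p=env.grab_frame('wrist');save(p,'w18')
s=env.sense();R=Rn.from_quat(s['tool_rot']).as_matrix();T=np.array(s['tool_pos']);print(T)
p=env.grab_frame('side');save(p,'s18');cv2.imwrite('pics/s18c.png',cv2.resize(cv2.imread('pics/s18.png')[150:270,290:410],None,fx=5,fy=5,interpolation=cv2.INTER_CUBIC))
E
```

```text
t 29.70 pos [0.589  0.3393 0.0324] F [-0.1 -0.8 -1.4] op 0.0433 x-az -12.01 yaxis [-0.002 -0.001 -1.   ] -> units [0.01 0.5  0.01]
[0.58950795 0.33986731 0.03372855]
```

View pics/w18.png

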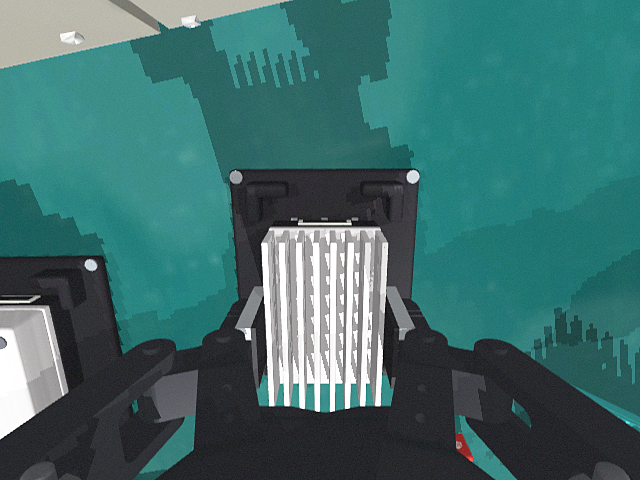

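View pics/s18c.png

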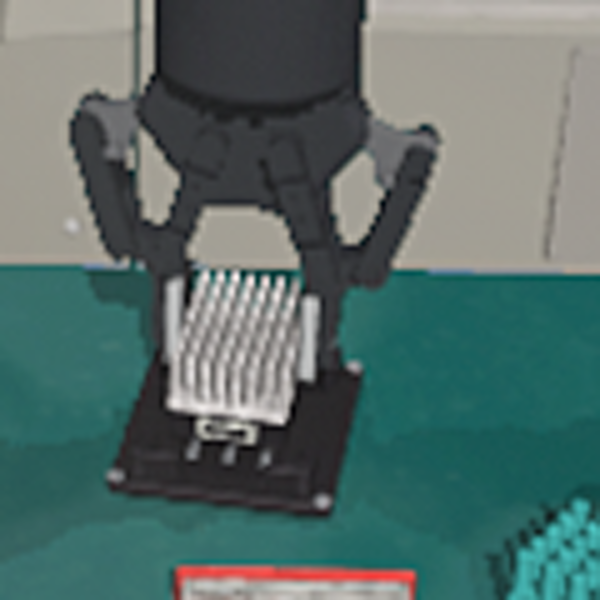

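Call:
{"name": "play_rows", "arguments": {"deltas": [[[0,0.2,0],[0,0,0],0.35],[[0,0.2,0],[0,0,0],0.35],[[0,0.06,0],[0,0,0],0.35],[[0,0.02,0],[0,0,0],0.35],[[0,0,0],[0,0,0],0.35]]}}

```text
time: 30.3
tool_pos: [0.5896, 0.3402, 0.0216]
tool_rot: [-0.703, 0.074, -0.074, 0.703]
wrist_force: [-0.3, -0.1, -1.4]
opening: 0.0433
```

Call:
{"name": "play_rows", "arguments": {"deltas": [[[0,0.02,0],[0,0,0],0.35],[[0,0.02,0],[0,0,0],0.35],[[0,0,0],[0,0,0],0.35],[[0,0,0],[0,0,0],0.35],[[0,0,0],[0,0,0],0.35]]}}

```text
time: 30.8
tool_pos: [0.5896, 0.3401, 0.0206]
tool_rot: [-0.703, 0.074, -0.074, 0.703]
wrist_force: [0.2, 0.4, -2.1]
opening: 0.0433
```

Call:
{"name": "play_rows", "arguments": {"deltas": [[[0,0.02,0],[0,0,0],0.35],[[0,0,0],[0,0,0],0.35],[[0,0.02,0],[0,0,0],0.35],[[0,0,0],[0,0,0],0.35],[[0,0,0],[0,0,0],0.35]]}}

```text
time: 31.3
tool_pos: [0.5896, 0.3402, 0.0202]
tool_rot: [0.703, -0.074, 0.074, -0.703]
wrist_force: [-4.3, -3.0, 9.6]
opening: 0.043
```

Contact; release.

Call:
{"name": "play_rows", "arguments": {"deltas": [[[0,0,0],[0,0,0],0.55],[[0,0,0],[0,0,0],0.75],[[0,0,0],[0,0,0],1],[[0,-0.3,0],[0,0,0],1],[[0,-1,0],[0,0,0],1]]}}

```text
time: 31.8
tool_pos: [0.5886, 0.3394, 0.0507]
tool_rot: [0.704, -0.075, 0.073, -0.703]
wrist_force: [0.4, -1.0, -0.5]
opening: 0.0857
```

Call:
{"name": "play_rows", "arguments": {"deltas": [[[0,-1,0],[0,0,0],1],[[0,-1,0],[0,0,0],1],[[0,-1,0],[0,0,0],1],[[0,-0.5,-0.5],[0,0,0],1],[[-0.3,0,-0.9],[0,0,0],1]]}}

```text
time: 32.3
tool_pos: [0.5756, 0.3077, 0.1414]
tool_rot: [-0.703, 0.073, -0.075, 0.704]
wrist_force: [0.2, -0.1, -0.1]
opening: 0.0856
```

```bash
python3 - <<'E'
from h import *
to([.439,.0718,.14])
p=env.grab_frame('wrist');save(p,'w19')
p=env.grab_frame('side');save(p,'s19');cv2.imwrite('pics/s19c.png',cv2.resize(cv2.imread('pics/s19.png')[180:350,200:400],None,fx=4,fy=4,interpolation=cv2.INTER_CUBIC)[:600])
E
```

```text
t 32.30 pos [0.5756 0.3077 0.1414] F [ 0.2 -0.1 -0.1] op 0.0856 x-az -11.97 yaxis [ 0.002  0.002 -1.   ] -> units [ -3.39   0.02 -10.37]
```

View pics/w19.png

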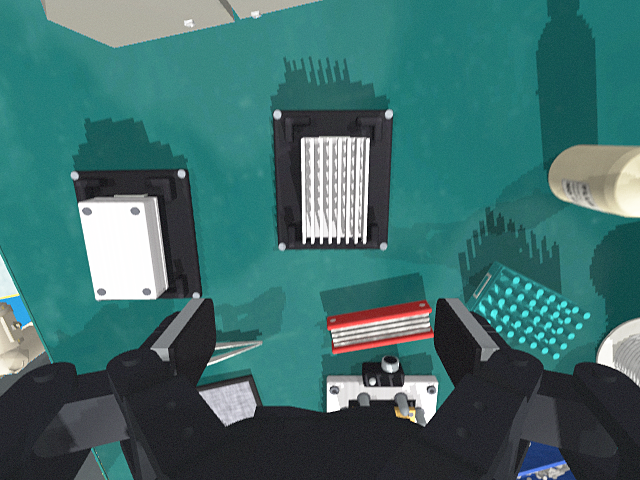

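View pics/s19c.png

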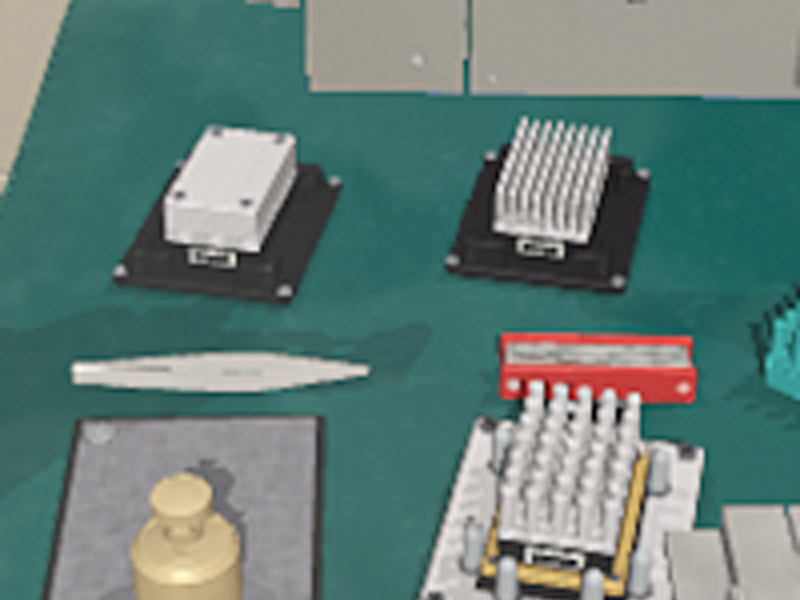

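Call:
{"name": "play_rows", "arguments": {"deltas": [[[-0.31,0,-0.95],[0,0,0],1],[[-0.31,0,-0.95],[0,0,0],1],[[-0.31,0,-0.95],[0,0,0],1],[[-0.31,0,-0.95],[0,0,0],1],[[-0.31,0,-0.95],[0,0,0],1]]}}

```text
time: 32.9
tool_pos: [0.5116, 0.1979, 0.1392]
tool_rot: [0.703, -0.074, 0.074, -0.703]
wrist_force: [0.3, 0.8, 0.1]
opening: 0.0855
```

Call:
{"name": "play_rows", "arguments": {"deltas": [[[-0.31,0,-0.95],[0,0,0],1],[[-0.31,0,-0.95],[0,0,0],1],[[-0.31,0,-0.95],[0,0,0],1],[[-0.31,0,-0.95],[0,0,0],1],[[-0.31,0,-0.9],[0,0,0],1]]}}

```text
time: 33.4
tool_pos: [0.4491, 0.091, 0.1392]
tool_rot: [0.703, -0.074, 0.074, -0.703]
wrist_force: [0.3, -0.2, 0.2]
opening: 0.0856
```

Call:
{"name": "play_rows", "arguments": {"deltas": [[[0,0,-0.3],[0,0,0],1],[[0,0,0],[0,0,0],1],[[0,0,0],[0,0,0],1],[[0,0,0],[0,0,0],1],[[0,0,0],[0,0,0],1]]}}

```text
time: 33.9
tool_pos: [0.4487, 0.0859, 0.1395]
tool_rot: [-0.703, 0.074, -0.073, 0.703]
wrist_force: [-0.2, -0.3, -0.4]
opening: 0.0853
```

```bash
python3 - <<'E'
from h import *
to([.4395,.0718,.0145])
p=env.grab_frame('wrist');save(p,'w20')
p=env.grab_frame('top');save(p,'t20');cv2.imwrite('pics/t20c.png',cv2.resize(cv2.imread('pics/t20.png')[200:320,330:450],None,fx=5,fy=5,interpolation=cv2.INTER_CUBIC))
E
```

```text
t 33.90 pos [0.4487 0.0859 0.1395] F [-0.2 -0.3 -0.4] op 0.0853 x-az -11.94 yaxis [-0.     0.001 -1.   ] -> units [-0.24  5.   -0.63]
```

View pics/w20.png

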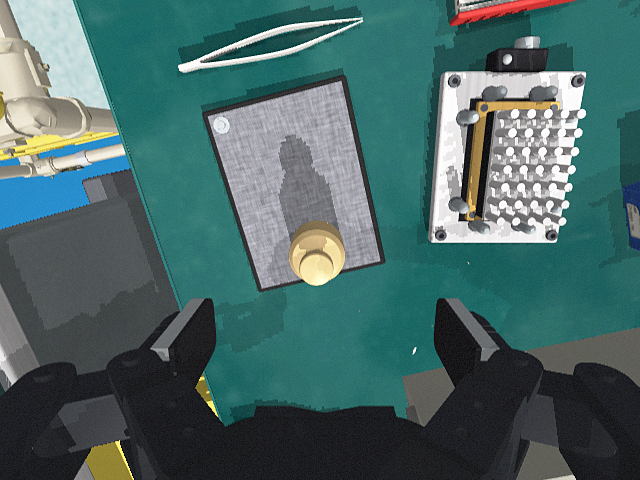

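View pics/t20c.png

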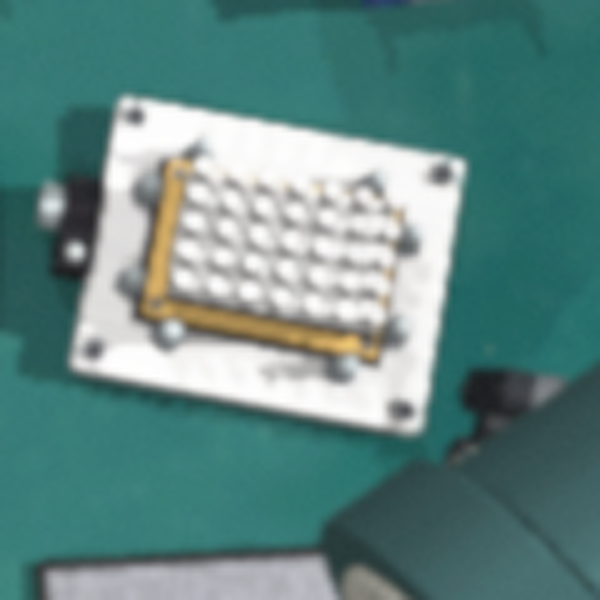

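```bash
python3 - <<'E'
from h import *
cv2.imwrite('pics/w20c.png',cv2.resize(cv2.imread('pics/w20.png')[60:250,420:600],None,fx=4,fy=4,interpolation=cv2.INTER_CUBIC)[:,:])
E
```

```text
(no output)
```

View pics/w20c.png

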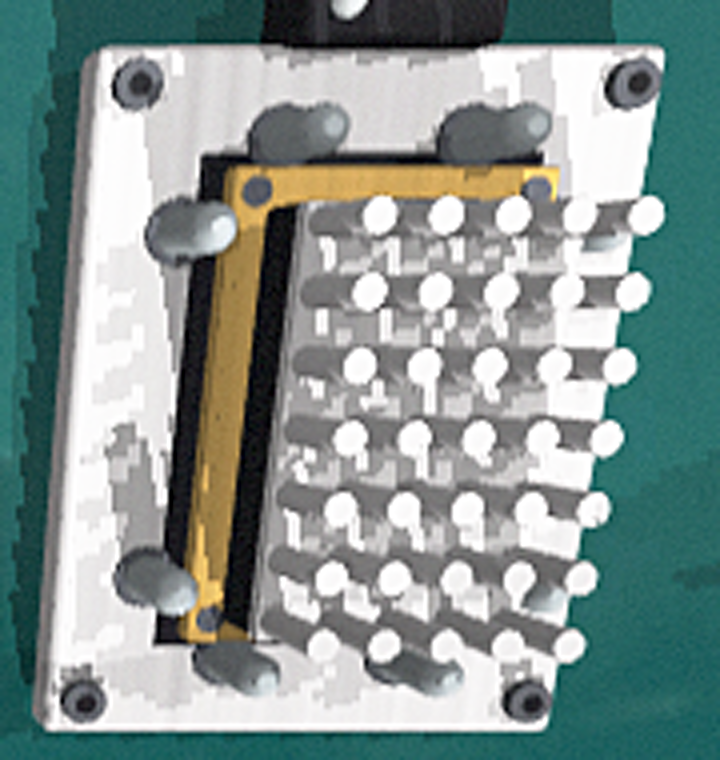

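```bash
python3 - <<'E'
from h import *
p=env.grab_frame('wrist')
g=lambda c,z:np.round(ray(p,(420+c[0]/4,60+c[1]/4),z),4)
print('center pin',g((478,440),.058), 'weight knob',np.round(ray(p,(317,267),.063),4))
X=np.array([g(c,.058) for c in[(380,215),(647,215),(569,643),(324,643)]]);print(X,X.mean(0))
S=np.array([g(c,.014) for c in[(138,83),(633,81),(525,700),(84,700)]]);print('screws',S.mean(0))
t=env.grab_frame('top')
for c in [(203,167),(392,227),(378,312),(185,282),(290,243)]: print('top',np.round(ray(t,(330+c[0]/5,200+c[1]/5),.058),4))
q=env.grab_frame('side');save(q,'s20');cv2.imwrite('pics/s20c.png',cv2.resize(cv2.imread('pics/s20.png')[260:340,290:390],None,fx=7,fy=7,interpolation=cv2.INTER_CUBIC))
to([.4395,.0718,.0145])
E
```

```text
center pin [0.5854 0.1075 0.058 ] weight knob [0.4429 0.0767 0.063 ]
[[0.5733 0.1426 0.058 ]
 [0.6107 0.1347 0.058 ]
 [0.5975 0.0733 0.058 ]
 [0.5604 0.0811 0.058 ]] [0.585475 0.107925 0.058   ]
screws [0.586125 0.109225 0.014   ]
top [0.6082 0.1348 0.058 ]
top [0.5872 0.074  0.058 ]
top [0.5593 0.0799 0.058 ]
top [0.5703 0.1421 0.058 ]
top [0.5825 0.1075 0.058 ]
t 34.15 pos [0.4485 0.0853 0.1395] F [-0.7 -0.1  0.5] op 0.0853 x-az -11.98 yaxis [-0.  0. -1.] -> units [-0.24  5.   -0.61]
```

View pics/s20c.png

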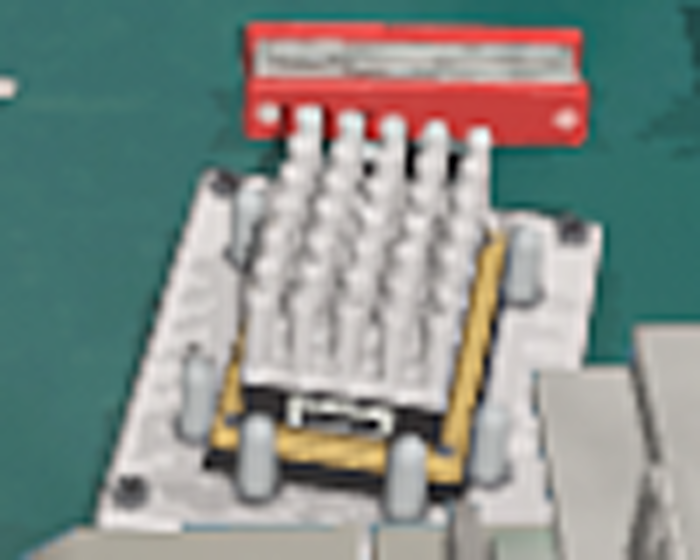

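Call:
{"name": "play_rows", "arguments": {"deltas": [[[-0.23,0,-0.56],[0,0,0],1],[[0,1,0],[0,0,0],1],[[0,1,0],[0,0,0],1],[[0,1,0],[0,0,0],1],[[0,1,0],[0,0,0],1]]}}

```text
time: 34.65
tool_pos: [0.44, 0.0726, 0.0386]
tool_rot: [-0.703, 0.074, -0.074, 0.703]
wrist_force: [0.5, 0.6, 0.3]
opening: 0.0855
```

Call:
{"name": "play_rows", "arguments": {"deltas": [[[0,0.8,0],[0,0,0],1],[[0,0.18,0],[0,0,0],1],[[0,0,0],[0,0,0],0.8],[[0,0,0],[0,0,0],0.7],[[0,0,0],[0,0,0],0.65]]}}

```text
time: 35.15
tool_pos: [0.4406, 0.0726, 0.016]
tool_rot: [-0.703, 0.073, -0.075, 0.703]
wrist_force: [-0.0, 0.2, -0.1]
opening: 0.0553
```

```bash
python3 - <<'E'
from h import *
to([.4395,.0718,.0145])
p=env.grab_frame('wrist');save(p,'w21')
E
```

```text
t 35.15 pos [0.4406 0.0726 0.016 ] F [-0.   0.2 -0.1] op 0.0553 x-az -12.01 yaxis [ 0.001  0.    -1.   ] -> units [-0.04  0.06 -0.04]
```

View pics/w21.png

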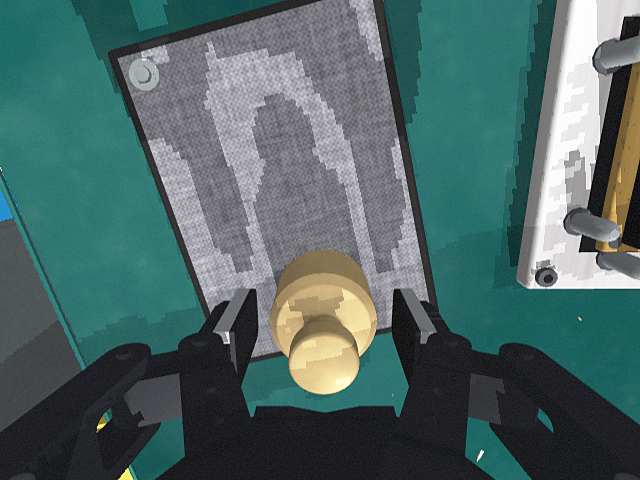

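Call:
{"name": "play_rows", "arguments": {"deltas": [[[0,0.02,0],[0,0,0],0.5],[[0,0,0],[0,0,0],0.35],[[0,0,0],[0,0,0],0.3],[[0,0,0],[0,0,0],0.3],[[0,0,0],[0,0,0],0.3]]}}

```text
time: 35.7
tool_pos: [0.4403, 0.0725, 0.0151]
tool_rot: [0.703, -0.074, 0.074, -0.703]
wrist_force: [-3.4, -0.8, 13.8]
opening: 0.0383
```

Call:
{"name": "play_rows", "arguments": {"deltas": [[[0,-0.1,0],[0,0,0],0.3],[[0,-0.4,0],[0,0,0],0.3],[[0,-0.8,0],[0,0,0],0.3],[[0,-1,0],[0,0,0],0.3],[[0,-1,0],[0,0,0],0.3]]}}

```text
time: 36.2
tool_pos: [0.4395, 0.0727, 0.0983]
tool_rot: [-0.703, 0.074, -0.073, 0.703]
wrist_force: [0.8, -1.1, -4.3]
opening: 0.0381
```

Call:
{"name": "play_rows", "arguments": {"deltas": [[[0,-0.7,0],[0,0,0],0.3],[[0.3,-0.3,0.15],[0,0,0],0.3],[[0.8,0,0.4],[0,0,0],0.3],[[0.9,0,0.45],[0,0,0],0.3],[[0.9,0,0.45],[0,0,0],0.3]]}}

```text
time: 36.7
tool_pos: [0.5196, 0.093, 0.1218]
tool_rot: [0.703, -0.074, 0.074, -0.703]
wrist_force: [0.2, 0.5, -4.1]
opening: 0.038
```

```bash
python3 - <<'E'
from h import *
to([.5848,.1072,.072])
E
```

```text
t 36.70 pos [0.5196 0.093  0.1218] F [ 0.2  0.5 -4.1] op 0.0380 x-az -12.02 yaxis [-0. -0. -1.] -> units [2.43 1.99 1.1 ]
```

Call:
{"name": "play_rows", "arguments": {"deltas": [[[0.9,0,0.42],[0,0,0],0.3],[[0.7,0,0.35],[0,0,0],0.3],[[0.4,0.2,0.2],[0,0,0],0.3],[[0,0.4,0],[0,0,0],0.3],[[0,0.2,0],[0,0,0],0.3]]}}

```text
time: 37.2
tool_pos: [0.5712, 0.1061, 0.1003]
tool_rot: [0.703, -0.075, 0.073, -0.703]
wrist_force: [0.3, 0.2, -4.5]
opening: 0.038
```

```bash
python3 - <<'E'
from h import *
p=env.grab_frame('wrist');save(p,'w22')
q=env.grab_frame('side');save(q,'s22');cv2.imwrite('pics/s22c.png',cv2.resize(cv2.imread('pics/s22.png')[210:340,270:410],None,fx=5,fy=4.6,interpolation=cv2.INTER_CUBIC))
to([.5848,.1072,.068])
E
```

```text
t 37.30 pos [0.5711 0.106  0.1008] F [-1.2  0.1 -3.8] op 0.0377 x-az -11.98 yaxis [-0.002 -0.    -1.   ] -> units [0.53 1.31 0.16]
```

View pics/w22.png

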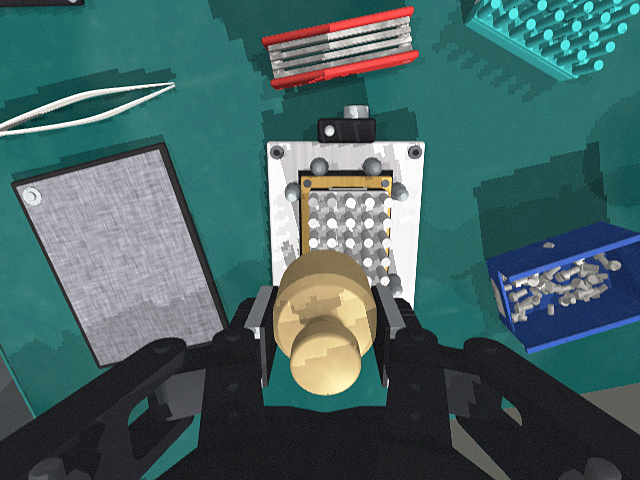

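View pics/s22c.png

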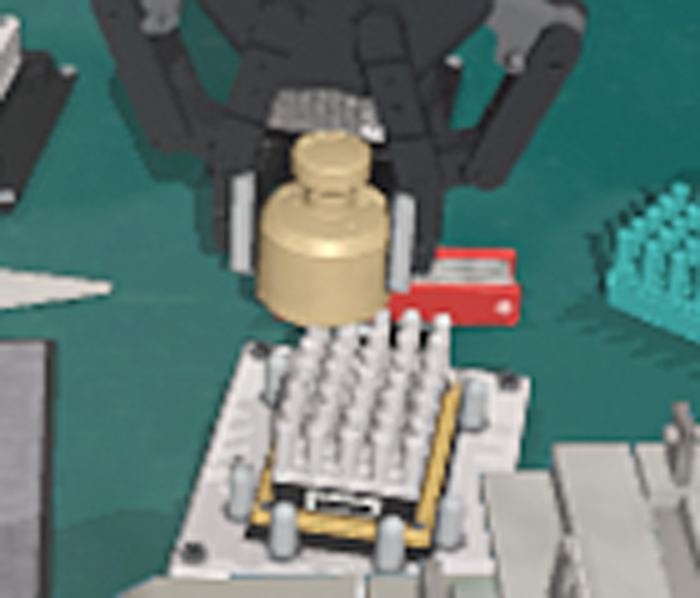

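```bash
python3 - <<'E'
from h import *
p=env.grab_frame('wrist');s=env.sense();R=Rn.from_quat(s['tool_rot']).as_matrix();T=np.array(s['tool_pos'])
print('knob tool', (ray(p,(326,361),T[2]+.048)-T)@R*1000)
q=env.grab_frame('side')
w=ray(q,(270+331/5,210+150/4.6),T[2]+.048);print('side knob',w,(w-T)@R*1000)
c=[(316,203),(388,203)]
X=[(ray(p,k,.058)-T)@R*1000 for k in c];print('pins',X)
E
```

```text
knob tool [  1.04073492 -48.00517832   6.46881705]
side knob [0.5712355  0.10075172 0.14951824] [  0.79292935 -47.99784881  -5.23585407]
pins [array([-3.7519224 , 43.50093297, 36.36290232]), array([32.60609089, 43.45728871, 36.4022184 ])]
```

Call:
{"name": "play_rows", "arguments": {"deltas": [[[0.4,0.1,0.12],[0,0,0],0.3],[[0.13,0.3,0.05],[0,0,0],0.3],[[0,0.4,0],[0,0,0],0.3],[[0,0.2,0],[0,0,0],0.3],[[0,0,0],[0,0,0],0.3]]}}

```text
time: 37.9
tool_pos: [0.5855, 0.1077, 0.0759]
tool_rot: [0.703, -0.074, 0.073, -0.703]
wrist_force: [1.5, -0.4, -3.5]
opening: 0.0382
```

```bash
python3 - <<'E'
from h import *
p=env.grab_frame('wrist');save(p,'w23')
q=env.grab_frame('side');save(q,'s23');cv2.imwrite('pics/s23c.png',cv2.resize(cv2.imread('pics/s23.png')[210:340,270:410],None,fx=5,fy=4.6,interpolation=cv2.INTER_CUBIC))
to([.5848,.1072,.068])
E
```

```text
t 38.00 pos [0.586  0.1079 0.0769] F [ 0.3  0.7 -4.2] op 0.0378 x-az -11.98 yaxis [-0.  0. -1.] -> units [-0.04  0.36 -0.04]
```

View pics/w23.png

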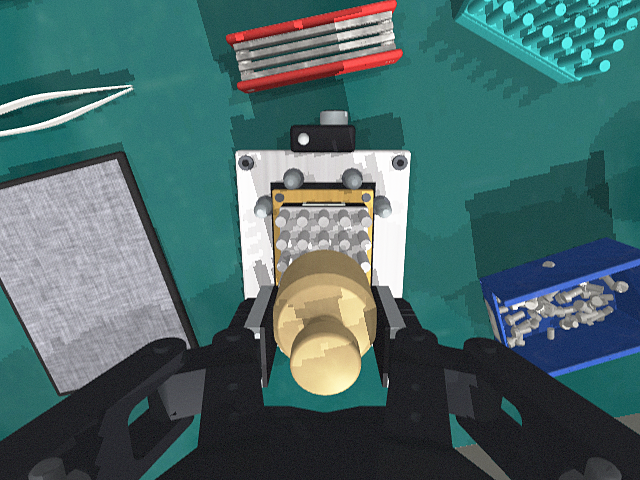

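View pics/s23c.png

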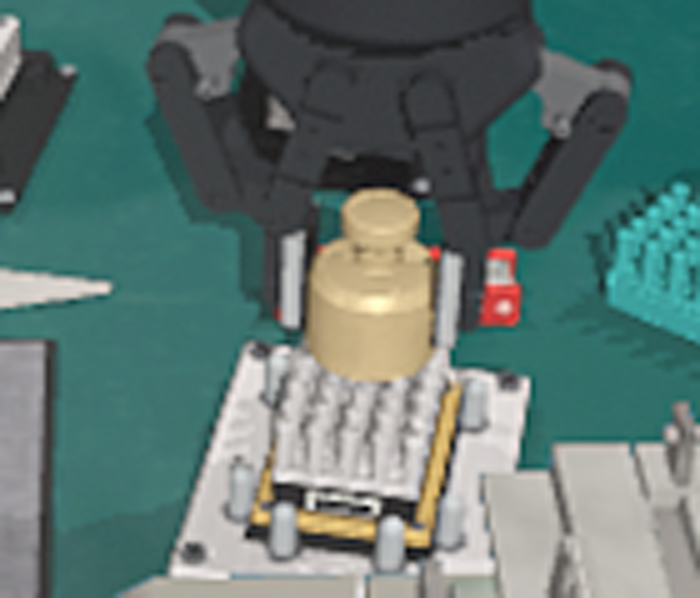

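```bash
python3 - <<'E'
from h import *
q=env.grab_frame('side');s=env.sense();R=Rn.from_quat(s['tool_rot']).as_matrix();T=np.array(s['tool_pos'])
f=lambda X:np.round((proj(q,X)-[270,210])*[5,4.6])
for dz in(-.002,0,.002):
  c=T+R@np.array([0,.0101,dz]);print('weight bottom ring lowest px',max([tuple(f(c+.02*np.array([np.cos(a),np.sin(a),0]))) for a in np.linspace(0,6.28,60)],key=lambda v:v[1]), 'top',f(c+[0,0,.058]))
for d in(0,.001,.002,.003):
  c=np.array([.5848,.1065+d,.024]);print(d,'case bottom front', f(c+R@[-.022,0,-.035]),f(c+R@[.022,0,-.035]))
E
```

```text
weight bottom ring lowest px (np.float64(363.0), np.float64(390.0)) top [378. 206.]
weight bottom ring lowest px (np.float64(364.0), np.float64(386.0)) top [379. 202.]
weight bottom ring lowest px (np.float64(365.0), np.float64(382.0)) top [380. 199.]
0 case bottom front [268. 509.] [413. 529.]
0.001 case bottom front [268. 507.] [413. 527.]
0.002 case bottom front [268. 505.] [413. 525.]
0.003 case bottom front [268. 503.] [413. 523.]
```

Call:
{"name": "play_rows", "arguments": {"deltas": [[[-0.04,0.12,0],[0,0,0],0.3],[[0,0.1,0],[0,0,0],0.3],[[0,0.06,0],[0,0,0],0.3],[[0,0.04,0],[0,0,0],0.3],[[0,0,0],[0,0,0],0.3]]}}

```text
time: 38.55
tool_pos: [0.5852, 0.108, 0.0689]
tool_rot: [-0.703, 0.074, -0.074, 0.703]
wrist_force: [-0.2, -0.4, -4.7]
opening: 0.0379
```

Call:
{"name": "play_rows", "arguments": {"deltas": [[[0,0.03,0],[0,0,0],0.3],[[0,0.03,0],[0,0,0],0.3],[[0,0.03,0],[0,0,0],0.3],[[0,0,0],[0,0,0],0.3],[[0,0,0],[0,0,0],0.3]]}}

```text
time: 39.05
tool_pos: [0.5853, 0.108, 0.0669]
tool_rot: [-0.703, 0.074, -0.074, 0.703]
wrist_force: [-0.6, -0.3, -2.2]
opening: 0.0379
```

Call:
{"name": "play_rows", "arguments": {"deltas": [[[0,0.03,0],[0,0,0],0.3],[[0,0.03,0],[0,0,0],0.3],[[0,0.03,0],[0,0,0],0.3],[[0,0,0],[0,0,0],0.3],[[0,0,0],[0,0,0],0.3]]}}

```text
time: 39.55
tool_pos: [0.5853, 0.108, 0.0646]
tool_rot: [-0.703, 0.074, -0.074, 0.703]
wrist_force: [0.1, 0.9, -1.8]
opening: 0.0377
```

Call:
{"name": "play_rows", "arguments": {"deltas": [[[0,0.02,0],[0,0,0],0.3],[[0,0.01,0],[0,0,0],0.3],[[0,0,0],[0,0,0],0.3],[[0,0,0],[0,0,0],0.3],[[0,0,0],[0,0,0],0.3]]}}

```text
time: 40.05
tool_pos: [0.5854, 0.108, 0.0642]
tool_rot: [0.703, -0.074, 0.074, -0.703]
wrist_force: [-1.6, 0.5, 6.1]
opening: 0.0376
```

Bottomed out. Release gently and retreat.

Call:
{"name": "play_rows", "arguments": {"deltas": [[[0,-0.01,0],[0,0,0],0.5],[[0,0,0],[0,0,0],0.65],[[0,0,0],[0,0,0],0.85],[[0,0,0],[0,0,0],1],[[0,-0.3,0],[0,0,0],1]]}}

```text
time: 40.55
tool_pos: [0.5848, 0.1078, 0.071]
tool_rot: [0.703, -0.074, 0.073, -0.703]
wrist_force: [0.5, 0.3, 0.4]
opening: 0.0858
```

Call:
{"name": "play_rows", "arguments": {"deltas": [[[0,-1,0],[0,0,0],1],[[0,-1,0],[0,0,0],1],[[0,-1,0],[0,0,0],1],[[0,-1,0],[0,0,0],1],[[0,-1,0],[0,0,0],1]]}}

```text
time: 41.05
tool_pos: [0.5851, 0.108, 0.1982]
tool_rot: [-0.703, 0.074, -0.074, 0.703]
wrist_force: [0.1, -0.5, 0.8]
opening: 0.0852
```

Call:
{"name": "play_rows", "arguments": {"deltas": [[[-1,-0.3,0],[0,0,0],1],[[-1,0,0],[0,0,0],1],[[-1,0,0],[0,0,0],1],[[-1,0,0],[0,0,0],1],[[0,0,0],[0,0,0],1]]}}

```text
time: 41.55
tool_pos: [0.4851, 0.1296, 0.2047]
tool_rot: [0.704, -0.073, 0.073, -0.703]
wrist_force: [0.4, 1.4, -0.3]
opening: 0.0855
```

```bash
python3 - <<'E'
from h import *
p=env.grab_frame('wrist');save(p,'w24')
q=env.grab_frame('side');save(q,'s24');cv2.imwrite('pics/s24c.png',cv2.resize(cv2.imread('pics/s24.png')[210:340,270:410],None,fx=5,fy=4.6,interpolation=cv2.INTER_CUBIC))
q=env.grab_frame('top');save(q,'t24')
to([.5848,.1072,.068])
E
```

```text
t 41.70 pos [0.488  0.1285 0.2045] F [-0.4 -0.  -0.2] op 0.0851 x-az -12.02 yaxis [ 0.001 -0.    -1.   ] -> units [ 3.96  5.46 -0.03]
```

View pics/w24.png

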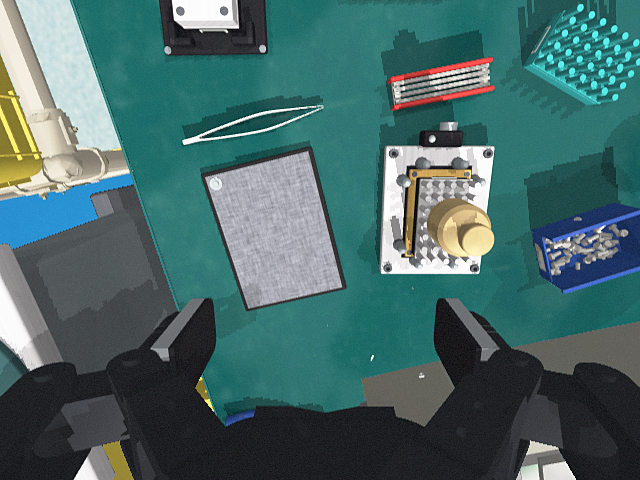

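View pics/s24c.png

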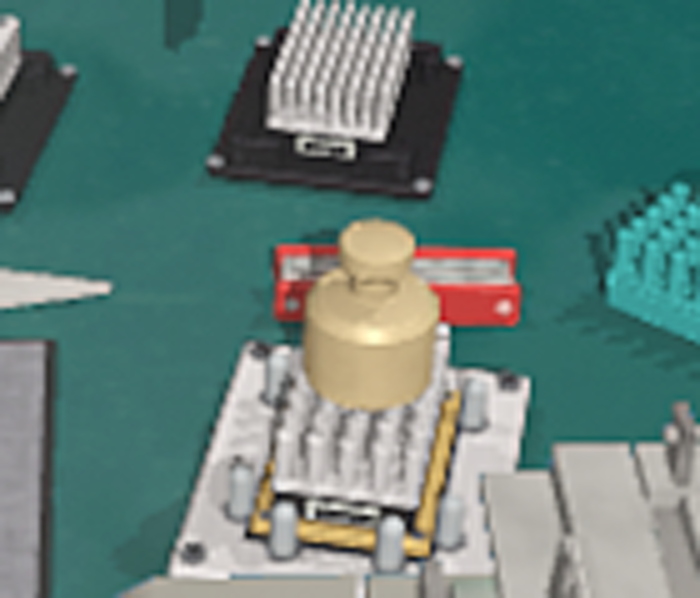

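View pics/t24.png

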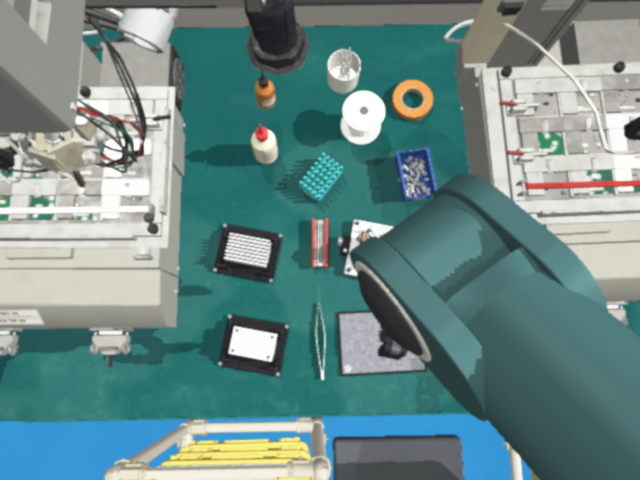

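```bash
python3 - <<'E'
import cv2
cv2.imwrite('pics/w24c.png',cv2.resize(cv2.imread('pics/w24.png')[130:290,370:510],None,fx=4.5,fy=3.7*1.0,interpolation=cv2.INTER_CUBIC))
E
```

```text
(no output)
```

View pics/w24c.png

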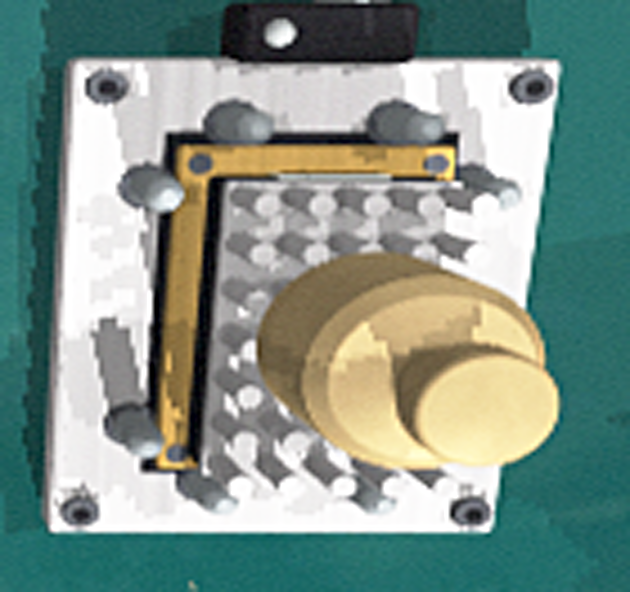

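```bash
python3 -c "
from h import *
to([.5,.1,.2]); print(env.job_done())"
```

```text
t 41.70 pos [0.488  0.1285 0.2045] F [-0.4 -0.  -0.2] op 0.0851 x-az -12.02 yaxis [ 0.001 -0.    -1.   ] -> units [ 0.71  0.18 -1.02]
the job is handed in; nothing more can be done
None
```

The two modules have changed places and the weight stands on the pin-fin module. I handed the job in at 41.7 s with the gripper open and clear of everything.

I put the weight on the mat first, then the finned module beside it. The pin-fin module went from tray_a into the test seat, the finned module from the mat into tray_a, and the weight last onto the middle of the pin-fin module. The plain-lidded module was not touched.

**Last checks (pictures and force readings):**
- **Finned module:** flat in tray_a, inside the corner lugs.
- **Pin-fin module:** flat in the seat, inside the pins.
- **Weight:** upright, within about 1–2 mm of the module's middle.
- **Sprung plate:** pressed down. In the side view it dropped about 3.6 mm, and when lowering the weight I met a hard stop at the height expected for a fully pressed plate.

**Disagreements and rough spots:**
- The cameras disagreed with each other by 2–4 mm on some points, such as the seat and the finned module. I averaged them, and each placing was checked again with the module or weight just above its place.
- Setting things down on the mat was firmer than planned. The wrist briefly read about 29 N under the weight and 35 N under the finned module. That load passed through the gripped object, and it was well under the 120 N wrist limit.

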